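# Find the lid that threads onto the full jar of cable glands

### The job

The lids of the two jars in the sloping rack have been mixed up. Find out by trying which of the two black lids threads onto the jar that is full of cable glands, and screw that one on clockwise until it is fully home. Leave the other lid lying flat on the bench and the other jar open, and do not push the carton, the pipe cutter or the conduit bend about.

Things in the scene. Friction and masses are not known exactly. Their poses are not given: they have to be found in the camera images.
- full_mouth (a point): Centre of the rim of the full jar: clear, square, filled with grey and brass cable glands (the other is empty). It has either place in the rack and cannot move or turn. z points out of the mouth along the jar's axis, leaning 30 degrees from vertical towards the robot; y is level, along the rack to the left; x points away from the robot and up. Fully home, the lid's seal point meets this point.
- thread_start (a point): Upper start of one thread ridge of the full jar, at the mouth's -x side, 5 mm below the rim (mid-ridge), crest 61 mm. The neck has 3 or 4 such ridges, evenly spaced (120 or 90 degrees); which varies. Each runs down clockwise seen from above, 11 mm per spacing, 4 mm thick, 1.5 spacings long, and begins with a blunt post up to the rim; a lug resting on a ridge passes under the start of the next when turned clockwise.
- full_shoulder (a point): Foot of the full jar's neck, on its axis 30 mm below the rim. Neck 51 mm outside; below it a sloping shoulder and an 84 mm square body. The right lid set on with its lugs 3/4 spacing clockwise past the ridge starts stands 7 mm proud, is home after 2/3 spacing more and wedges at 0.9. A wrong lid jams on the ridge starts 10 mm or more proud; it lifts straight off.
- empty_mouth (a point): The same point and axes on the empty jar beside it, 130 mm away along the rack. It has the other kind of thread (3 or 4 starts), its lid is the one not wanted here, and its mouth stays open.
- rack: Grey sheet-steel rack holding both jars, fixed on the bench: 262 mm wide (y), 170 mm deep (x), shelf sloping 30 degrees. Origin: on the bench under its middle; front faces -x. Mouths are 163 mm above the bench, at the rack's x = -68 mm, y = +65 and -65 mm. Lip and cheeks reach 60 mm up the jars.
- lid_a: One of two loose black steel screw lids, alike from outside, top up on the bench: 68 mm across, 23 mm high, 120 g, skirt inside 64 mm. Origin: centre of its lower edge; z out of its top. Inside: three even lugs, 4 mm thick, 1 to 5 mm above the lower edge, reaching in to 27 mm from the axis, one at its +x under a raised rib on top. Threads only on the three-start neck; which jar has it is not known.
- lid_b: One of two loose black steel screw lids, alike from outside, top up on the bench: 68 mm across, 23 mm high, 120 g, skirt inside 64 mm. Origin: centre of its lower edge; z out of its top. Inside: four even lugs, 4 mm thick, 1 to 5 mm above the lower edge, reaching in to 27 mm from the axis, one at its +x under a raised rib on top. Threads only on the four-start neck; which jar has it is not known.
- lid_a_seal (a point): Centre of the inner ceiling of lid_a, 19.4 mm above its lower edge and 3.6 mm below its top, same axes as the lid.
- lid_b_seal (a point): The same point of lid_b, with lid_b's axes.
- carton: Bystander: small closed cardboard carton 120 x 85 x 65 mm, 350 g. Origin: centre of its underside.
- pipe_cutter: Bystander: red ratchet pipe cutter lying flat, about 210 x 75 x 22 mm, 450 g, handles towards its -x. Origin: on the bench under its head's rear.
- conduit_bend: Bystander: grey plastic 90-degree conduit bend lying flat, about 110 x 110 mm, 32 mm high, 80 g. Origin: on the bench near its middle.
Mind the look-alikes: they are no part of the job. Leave any orange or yellow look-alike of the lid_a alone. What is shaped like the lid_b but pink is not meant.

How it is judged:
At the end, for the whole second after the job is handed in: One lid is on the full jar with its ceiling within 2 mm of the rim along the axis, 4 mm in all, square to it within 4 degrees; the other lid lies flat on the bench; both are at rest (((z of lid_a_seal in the frame of full_mouth between -0.002 and 0.002 m and distance between lid_a_seal and full_mouth below 0.004 m and angle between the z axis of lid_a and the z axis of full_mouth, either way round below 0.07 rad and linear speed of each of lid_a, lid_b below 0.02 m/s and height (world z) of lid_b between -0.01 and 0.03 m) or (z of lid_b_seal in the frame of full_mouth between -0.002 and 0.002 m and distance between lid_b_seal and full_mouth below 0.004 m and angle between the z axis of lid_b and the z axis of full_mouth, either way round below 0.07 rad and linear speed of each of lid_b, lid_a below 0.02 m/s and height (world z) of lid_a between -0.01 and 0.03 m))); the robot touches nothing.
It fails at once if the carton is pushed more than 30 mm (distance of carton from where it was at the start of the episode above 0.03 m).
It fails at once if the pipe cutter is pushed more than 30 mm (distance of pipe_cutter from where it was at the start of the episode above 0.03 m).
It fails at once if the conduit bend is pushed more than 30 mm (distance of conduit_bend from where it was at the start of the episode above 0.03 m).
It also fails if it takes over 58 s, if anything falls off the work surface, if the arm or the gripper's body presses on something with over 40 N, if the wrist force passes 120 N, or if a joint passes its speed limit or range.

### The arm

A 6-joint arm with a two-finger parallel gripper is mounted at the origin on the work surface. World frame = base frame: x ahead of the robot, y to its left, z up, the work surface at z = 0. Lengths are in m, angles in rad, forces in N, time in s.
With the tool pointing down it reaches from about 0.35 to 0.975 m from the base axis. Payload 4.9 kg.
Tool frame: the origin (TCP) lies on the centre line of the jaws, within the pads' length; the fingertips stand 14 mm ahead of it and the grasp point (between the pads) lies 5 mm behind it (manip.nose_length is the distance from the TCP to the fingertips, in m); z points along the fingers, y is the line along which they close (so a half turn about z gives the same grasp; the last joint's range is limited). The gripper opens to 85 mm and grips with 20 to 120 N. Pads are 22 mm wide; open, the fingers measure 114 mm over their backs; the gripper's body (76 mm by 85 mm) begins 54 mm behind the grasp point. The pads swing forward as they close: fully open they stand 13 mm farther back than shut.
Start: joints at [-1.267, 0.053, 1.613, -0, 1.476, -0.119], TCP at [0.256, -0.57, 0.245] pointing down, gripper open.
Joint ranges: [-3.01, 3.01], [-1.01, 2.22], [0.06, 2.58], [-1.02, 4.17], [0.09, 2.62], [-3.14, 3.14]. Speed limits (rad/s): [2.57, 2.57, 3.14, 3.14, 3.14, 3.14].

### API

Orientations are given as a unit quaternion [w, x, y, z].
In Python, from plant import manip, imaging gives the robot as it stands.
- The arm moves only by the tool play_rows, never from a script. Its argument "commands" is a list of rows, each a list of 6 numbers: the shift along the tool's x, y, z in mm, then the turn, a rotation vector about the tool's x, y, z in degrees. A call has 1 to 5 rows; each row shifts and turns the commanded pose from where the row before left it, along the tool's axes as they then stand; what a row does not reach is not made up. A row lasts 1/12 s, in which the tool goes at most 41.7 mm and 7.16 degrees, less where a joint would pass 70% of its speed; a pose out of reach is approached as far as the arm can. A call is refused whole if a number of a shift passes 41.7 or a number of a turn 7.16, either way. A call with a gripper value outside its range is refused whole. "hand" is the finger opening in mm, from 0 to 85.4, set as the call begins (left out, the last holds). The fingers move at their own pace and stop on an object; the grip force is fixed at half the most. Time passes only in rows, so rows that do not move let the fingers close. It gives the time, the measured TCP pose, the force, the opening and the grip force at its end, in the units of the state.
- manip.state(): the state, without advancing time (a new reading comes with each control period).
- imaging.grab_frame(name): name is "side" or "top" or "wrist"; returns a dict with "image" (400x640x3 uint8, red, green, blue), "fx", "fy", "cx", "cy" (pixels), "R" (3x3) and "t" (3): a world point X has camera coordinates R X + t; the wrist camera has in their place "mount" (4x4, takes a point from camera to tool coordinates, whose origin is the TCP and whose axes are the flange's). Camera axes: x right, y down, z forward; pixel columns grow to the right and rows downward; lengths in m; the calibration is good to about 2 mm. A picture is of the moment at which its call begins: read the wrist's pose just before it. There is no depth.
- manip.job_done(): hands the job in; it is judged then, once.
The state is a dict: "time": time; "joint_pos": joint angles; "joint_vel": joint speeds; "joint_efforts": joint torques, N m; "tool_pos": TCP position; "tool_rot": TCP orientation; "contact_force": force on the tool from outside, world axes, zero at the start; "ft_torque": the same for the moment, N m; "gripper_width": opening from 0.0 (shut) to 1.0 (fully open); "grasp_force": force on a finger pad.
Only numpy, scipy, OpenCV 4.12 (cv2) and the standard library are available. Lean on these libraries where they do the work, as an engineer would, in place of code of your own. Each camera call takes 0.05 s, during which the arm holds its last target. There are 200 camera calls.

## Working session

There is one attempt and no reset: what is moved stays moved. The work goes in short steps, Python scripts to look and compute and a tool call to move; the robot and the scene stay as the last step left them, time stands still between calls to the robot, and variables do not carry over. Pictures are saved under pics/ and viewed, at most 10 in all, crops included, and the job is handed in when it is done.

Besides the shell and the picture viewer there is one more tool, called after "Request:" by a JSON object that holds its "name" and its "arguments". play_rows: Moves the arm, as the interface text tells. Its arguments: {"type":"object","properties":{"commands":{"type":"array","items":{"type":"array","items":{"type":"number"}}},"hand":{"type":"number"}},"required":["commands"]}

```bash
ls; mkdir -p pics; cat > h.py <<'E'
import numpy as np, cv2
from scipy.spatial.transform import Rotation as Ro
from plant import manip, imaging
def save(img,name): cv2.imwrite('pics/'+name,cv2.cvtColor(img,cv2.COLOR_RGB2BGR))
def pose():
    s=manip.state(); q=s['tool_rot']; return np.array(s['tool_pos']),Ro.from_quat([q[1],q[2],q[3],q[0]]).as_matrix()
def cam(f,P=None):
    if 'R' in f and f.get('R') is not None: R=np.array(f['R']);return R,np.array(f['t'])
    p,R=P; M=np.array(f['mount']); Rc=R@M[:3,:3]; c=p+R@M[:3,3]; return Rc.T,-Rc.T@c
def ray(f,u,v,z,P=None):
    R,t=cam(f,P); c=-R.T@t; d=R.T@np.array([(u-f['cx'])/f['fx'],(v-f['cy'])/f['fy'],1]); return c+d*(z-c[2])/d[2]
def proj(f,X,P=None):
    R,t=cam(f,P); x=R@np.array(X)+t; return f['cx']+f['fx']*x[0]/x[2], f['cy']+f['fy']*x[1]/x[2]
E
python3 - <<'E'
from h import *
import pickle
F={n:imaging.grab_frame(n) for n in ('top','side')}
pickle.dump(F,open('f0.pkl','wb'))
for n in F:
    save(F[n]['image'],n+'0.png'); R,t=cam(F[n]); print(n,F[n]['fx'],-R.T@t,R[2])
print(manip.state())
E
```

```text
pics
top 365.1168331456351 [ 0.51177061 -0.08343115  0.90633339] [ 0.10156041  0.01863907 -0.99465475]
side 401.0613864380804 [ 0.54436342 -0.79905982  0.58355151] [ 0.03727104  0.85249286 -0.52140846]
{'time': 0.1, 'joint_pos': array([-1.26704361e+00,  5.32821925e-02,  1.61415563e+00,  1.48717372e-05,
        1.47601008e+00, -1.19040844e-01]), 'joint_vel': array([ 6.44804692e-04, -5.30051002e-04, -3.28577715e-03,  1.59345161e-04,
       -1.74710864e-03, -1.13186088e-05]), 'joint_efforts': array([-1.97199292e-04, -3.94901776e+01, -3.71363425e+01, -1.02983638e-04,
        3.90097004e-03,  3.86482066e-05]), 'tool_pos': array([ 0.25626173, -0.5694567 ,  0.24419193]), 'tool_rot': array([-9.24356116e-04,  9.77738517e-01,  2.09825005e-01, -7.81798149e-05]), 'contact_force': array([ 0.76129807, -0.41432747, -0.15649831]), 'ft_torque': array([-0.07216729, -0.06652537, -0.02644685]), 'grasp_force': 0.0, 'gripper_width': 1.0008114546778644}
```

View pics/top0.png

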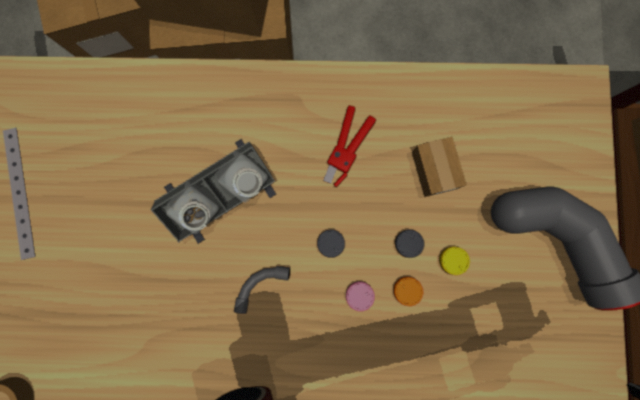

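View pics/side0.png

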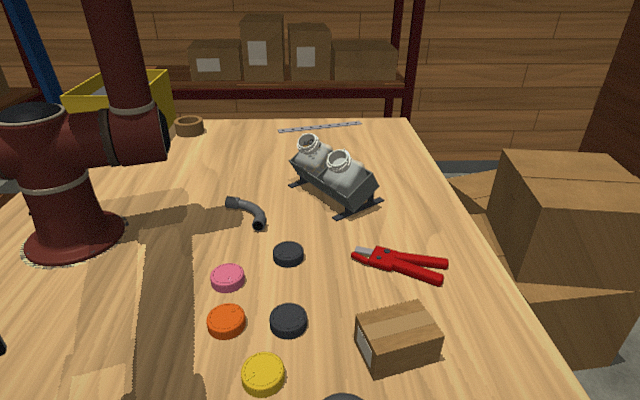

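The top view shows:
- Rack with the full jar at about (195,215) and the empty one at about (245,182).
- Two black lids at (331,243) and (409,243).
- Look-alikes: pink (360,296), orange (408,291) and yellow (455,261). I'll leave these alone.
- Bend at (262,285), cutter at (345,150) and carton at (438,166).

Next I'll enlarge the black lids and the jars.

```bash
python3 - <<'E'
from h import *
import pickle
F=pickle.load(open('f0.pkl','rb')); f=F['top']; im=f['image']; g=F['side']['image']
def c(im,u,v,w,h,k): return cv2.resize(im[v:v+h,u:u+w],(w*k,h*k),interpolation=cv2.INTER_CUBIC)
a=c(im,150,135,130,110,3); b=c(im,310,220,130,50,3)
d=c(g,285,125,100,100,3)[:, :]; e=c(g,265,235,50,110,3)
L=np.zeros((490,700,3),np.uint8)
L[:330,:390]=a; L[335:485,:390]=b; L[:300,395:695]=d; 
e=cv2.rotate(e,cv2.ROTATE_90_CLOCKWISE); L[305:455,395-30+0+5:395-25+330-0][:, :]; L[305:455,395:695]=e[:,:300]
save(L,'crop1.png')
for u,v in((331,243),(409,243)): print('lid',ray(f,u,v,.023))
for u,v in((193,215),(245.5,182)): print('mouth',ray(f,u,v,.163))
for u,v in((345,158),(440,170),(265,275)): print('by',ray(f,u,v,.03))
P=pose();print(P)
w=imaging.grab_frame('wrist');print(w['mount'],w['fx'],w['cx'],w['cy'])
E
```

```text
lid [ 0.51154951 -0.09498965  0.023     ]
lid [ 0.5160759  -0.28187166  0.023     ]
mouth [0.56189422 0.19118171 0.163     ]
mouth [0.63271883 0.08614232 0.163     ]
by [ 0.71887853 -0.12469739  0.03      ]
by [ 0.69393547 -0.35522626  0.03      ]
by [0.43225727 0.05998751 0.03      ]
(array([ 0.25626173, -0.5694567 ,  0.24419193]), array([[ 9.11946922e-01,  4.10307833e-01, -5.40784886e-04],
       [ 4.10308122e-01, -9.11945226e-01,  1.77474900e-03],
       [ 2.35027220e-04, -1.84036532e-03, -9.99998279e-01]]))
[[ 1.45555024e-04 -9.48826138e-01 -3.15798888e-01  8.08362650e-02]
 [ 9.99999765e-01  3.49691506e-04 -5.89747016e-04 -2.49757543e-04]
 [ 6.69999573e-04 -3.15798728e-01  9.48825966e-01 -1.29547183e-01]
 [ 0.00000000e+00  0.00000000e+00  0.00000000e+00  1.00000000e+00]] 291.02168262832424 319.70073609533154 198.790517007809
```

View pics/crop1.png

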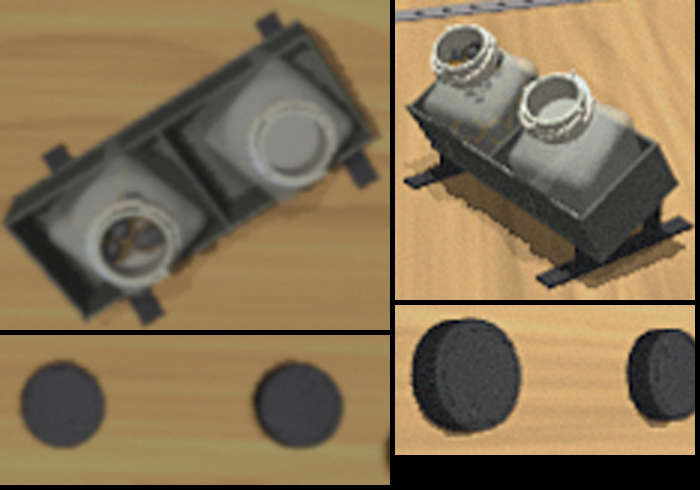

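The crop confirms the full jar (dark glands visible) is the left one at top-view (194,215), with its mouth at about (0.56,0.19). The empty jar is at (247,183). Both black lids are plain from this distance, so I'll move in for a closer wrist view.

```bash
cat >> h.py <<'E'
from scipy.linalg import expm,logm
def T(p,R): M=np.eye(4);M[:3,:3]=R;M[:3,3]=p;return M
def down(h,zax=(0,0,-1)):
    "tool frame: z along zax, x with heading h deg (as projected)"
    z=np.array(zax,float);z/=np.linalg.norm(z); x=np.array([np.cos(np.radians(h)),np.sin(np.radians(h)),0]); x-=z*(x@z); x/=np.linalg.norm(x); return np.c_[x,np.cross(z,x),z]
def plan(p,R,n=None,frm=None,prt=True):
    p0,R0=frm if frm is not None else pose()
    D=np.linalg.inv(T(p0,R0))@T(p,R); L=np.real(logm(D)); w=np.degrees([L[2,1],L[0,2],L[1,0]])
    L2=L[:3,3]; 
    if n is None: n=int(np.ceil(max(np.linalg.norm(L2)*1000/40,np.linalg.norm(w)/7.0,1)))
    M=expm(L/n); r=np.r_[M[:3,3]*1000,w/n]
    if prt: print(n,'x',[float(a) for a in np.round(r,2)])
    return n,r
E
python3 - <<'E'
from h import *
plan([.49,-.16,.16],down(24))
E
```

```text
12 x [31.72, -23.18, 7.05, -0.01, -0.0, 0.02]
```

Request:
{"name": "play_rows", "arguments": {"commands": [[31.7,-23.2,7,0,0,0],[31.7,-23.2,7,0,0,0],[31.7,-23.2,7,0,0,0],[31.7,-23.2,7,0,0,0],[31.7,-23.2,7,0,0,0]]}}

```text
time: 0.57
tool_pos: [0.3537, -0.3974, 0.2096]
tool_rot: [-0.0, 0.978, 0.209, -0.0]
contact_force: [0.6, -1.2, -0.1]
gripper_width: 1.001
grasp_force: 0.0
```

Request:
{"name": "play_rows", "arguments": {"commands": [[31.7,-23.2,7,0,0,0],[31.7,-23.2,7,0,0,0],[31.7,-23.2,7,0,0,0],[31.7,-23.2,7,0,0,0],[31.7,-23.2,7,0,0,0]]}}

```text
time: 0.98
tool_pos: [0.4507, -0.2264, 0.1748]
tool_rot: [0.0, 0.978, 0.21, 0.0]
contact_force: [0.8, -0.2, -0.1]
gripper_width: 1.003
grasp_force: 0.0
```

Request:
{"name": "play_rows", "arguments": {"commands": [[31.7,-23.2,7,0,0,0],[31.7,-23.2,7,0,0,0],[0,0,0,0,0,0],[0,0,0,0,0,0]]}}

```text
time: 1.32
tool_pos: [0.4892, -0.1579, 0.1603]
tool_rot: [-0.0, 0.977, 0.212, -0.001]
contact_force: [-0.8, 0.3, 0.3]
gripper_width: 0.998
grasp_force: 0.0
```

```bash
python3 - <<'E'
from h import *
import pickle
P=pose(); f=imaging.grab_frame('wrist'); pickle.dump((P,f),open('f1.pkl','wb')); save(f['image'],'w1.png'); print(P, manip.state()['time'],manip.state()['joint_pos'])
for X in ((.5115,-.095,.023),(.516,-.282,.023)): print(proj(f,X,P))
# plan jar view
ax=np.array([-.5*.83,-.5*.558,.866]); m=np.array([.562,.191,.163])
for h in(24,90,124): print(h); plan(m+ax*.13,down(h,-ax))
E
```

```text
(array([ 0.48921409, -0.15792207,  0.16032569]), array([[ 9.10235435e-01,  4.14087380e-01, -1.75887440e-03],
       [ 4.14088931e-01, -9.10236220e-01,  6.17931278e-04],
       [-1.34511364e-03, -1.29079337e-03, -9.99998262e-01]])) 1.3667 [-4.59354858e-01 -1.46664000e-01  1.94967270e+00 -4.73990419e-04
  1.33949398e+00  6.86732817e-01]
(np.float64(267.4161237497604), np.float64(141.7724824707789))
(np.float64(446.0609503278418), np.float64(216.98649572796705))
24
9 x [18.45, -31.63, -7.52, 0.6, 3.28, 0.2]
90
11 x [28.1, -14.26, -8.68, -1.23, 2.63, -6.15]
124
15 x [24.07, -4.94, -7.25, -1.47, 1.73, -6.47]
```

View pics/w1.png

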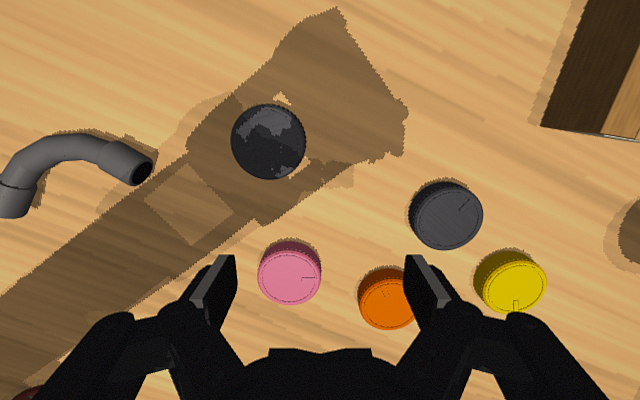

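The wrist view shows black lid 1 at (269,141) and black lid 2 at (446,217) with its rib at about (465,210). Pink, orange and yellow sit below them and stay untouched. Next I'll view the full jar's neck.

```bash
python3 - <<'E'
from h import *
yaw=np.radians(33.9); c,s=np.cos(yaw),np.sin(yaw)
ax=np.array([-.5*c,-.5*s,.866]); xr=np.array([.866*c,.866*s,.5]); m=np.array([.562,.191,.163])
R=np.c_[xr,np.cross(-ax,xr),-ax]; p=m-.081*xr+.04*ax; print(p)
plan(p,R)
E
```

```text
[0.48717771 0.14072151 0.15714   ]
8 x [17.29, -33.09, 4.76, 0.31, 3.75, -1.17]
```

Request:
{"name": "play_rows", "arguments": {"commands": [[17.3,-33.1,4.8,0.3,3.75,-1.2],[17.3,-33.1,4.8,0.3,3.75,-1.2],[17.3,-33.1,4.8,0.3,3.75,-1.2],[17.3,-33.1,4.8,0.3,3.75,-1.2],[17.3,-33.1,4.8,0.3,3.75,-1.2]]}}

```text
time: 1.78
tool_pos: [0.4939, 0.0275, 0.1502]
tool_rot: [-0.047, 0.952, 0.256, 0.158]
contact_force: [0.5, 0.9, 0.1]
gripper_width: 1.0
grasp_force: 0.0
```

Request:
{"name": "play_rows", "arguments": {"commands": [[17.3,-33.1,4.8,0.3,3.75,-1.2],[17.3,-33.1,4.8,0.3,3.75,-1.2],[17.3,-33.1,4.8,0.3,3.75,-1.2],[0,0,0,0,0,0],[0,0,0,0,0,0]]}}

```text
time: 2.2
tool_pos: [0.4868, 0.14, 0.1571]
tool_rot: [-0.074, 0.923, 0.283, 0.248]
contact_force: [0.5, -0.5, 0.1]
gripper_width: 0.997
grasp_force: 0.0
```

```bash
python3 - <<'E'
from h import *
import pickle
P=pose(); f=imaging.grab_frame('wrist'); pickle.dump((P,f),open('f2.pkl','wb')); print(P[0], manip.state()['time'],manip.state()['joint_pos'])
print(proj(f,(.562,.191,.163),P),proj(f,(.633,.086,.163),P))
g=pickle.load(open('f1.pkl','rb'))[1]['image']
def c(im,u,v,w,h,k): return cv2.resize(im[v:v+h,u:u+w],(w*k,h*k),interpolation=cv2.INTER_CUBIC)
def gam(x): return (255*(x/255.)**.5).astype(np.uint8)
u,v=map(int,proj(f,(.562,.191,.163),P)); v0=max(0,v-100);print(u-100,v0)
A=c(f['image'],u-100,v0,200,200,3); B=c(gam(g),224,98,90,90,2); B=cv2.resize(gam(g[98:188,224:314]),(200,200),interpolation=cv2.INTER_CUBIC); C=cv2.resize(gam(g[172:262,400:490]),(200,200),interpolation=cv2.INTER_CUBIC)
save(np.hstack([A,np.vstack([B,C,cv2.resize(f['image'],(200,125)),np.zeros((75,200,3),np.uint8)])]),'c2.png')
E
```

```text
[0.4868438  0.14003828 0.15705242] 2.25 [-0.02250611 -0.48437809  2.27803414  0.36303923  0.93683065  0.79905974]
(np.float64(320.1923377912702), np.float64(101.61669207470091)) (np.float64(548.5494513698197), np.float64(101.94527979170073))
220 1
```

View pics/c2.png

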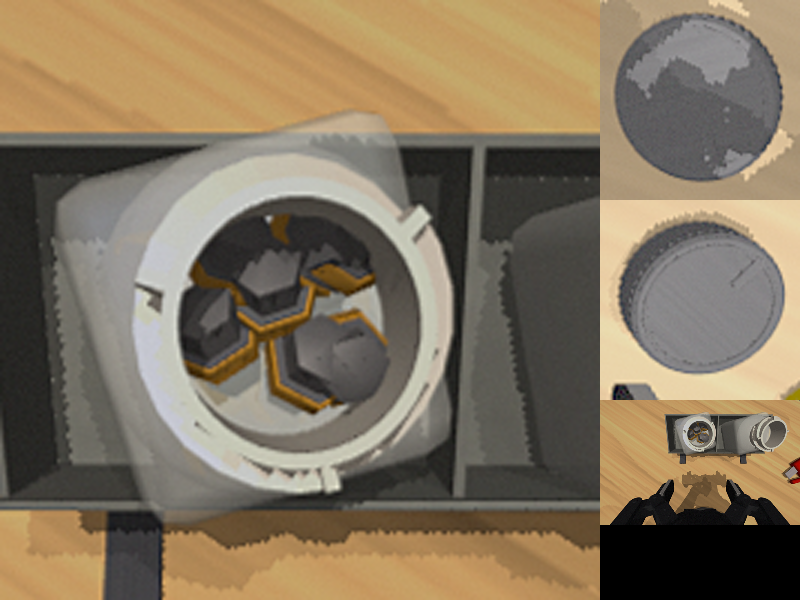

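The crop shows the full jar's neck with three posts at crop (415,222), (331,485) and (148,296), so it has three starts and needs lid_a (which lid that is, trial will tell). Lid 2's rib runs from its centre towards its upper right; lid 1's rib is hidden in shadow.

```bash
python3 - <<'E'
from h import *
import pickle
from scipy.optimize import least_squares
P,f=pickle.load(open('f2.pkl','rb'))
yaw=np.radians(33.9);
def fr(yaw):
    c,s=np.cos(yaw),np.sin(yaw); return np.c_[[.866*c,.866*s,.5],[-s,c,0],[-.5*c,-.5*s,.866]]
M=fr(yaw); m=np.array([.562,.191,.163])
R,t=cam(f,P); cc=-R.T@t
pts=np.array([(420,215),(331,488),(142,296),  (180,315),(418,315),(299,198),(299,436)])/3+[220,1]
L=[]
for u,v in pts:
    d=R.T@np.array([(u-f['cx'])/f['fx'],(v-f['cy'])/f['fy'],1]); k=((m-cc)@M[:,2])/(d@M[:,2]); L.append(M.T@(cc+k*d-m)*1000)
L=np.array(L)[:,:2]; print(L.round(1))
def res(q): 
    a=np.radians(q[2]+np.array([60-120,180-0,60+0])); a=np.radians(q[2]+np.array([-60,180,60])); return (L[:3]-q[:2]-q[3]*np.c_[np.cos(a),np.sin(a)]).ravel()
s=least_squares(res,[0,0,0,30.5]); print('centre mm, turn, r',s.x.round(2),s.fun.round(1))
ce=L[:3]-L[3:].mean(0); print(np.degrees(np.arctan2(ce[:,1],ce[:,0])).round(1),np.hypot(*ce.T).round(1))
# rack yaw check from its edges: front lip crop (0,500)-(590,510)?; empty mouth
P,f=pickle.load(open('f1.pkl','rb'))
c2=ray(f,450,216.6,.023,P); r=ray(f,472,199.9,.023,P); ri=ray(f,459.9,210.3,.023,P)
print('lid2',c2,np.linalg.norm(r-c2),np.degrees(np.arctan2(*(r-c2)[1::-1])),np.degrees(np.arctan2(*(r-ri)[1::-1])))
print('lid1',ray(f,268.6,141.7,.023,P))
# circle-fit dark blobs
hsv=cv2.cvtColor(f['image'],cv2.COLOR_RGB2HSV)
E
```

```text
[[ 14.9 -21.3]
 [-34.8  -6.2]
 [  0.9  29.2]
 [ -2.4  22.3]
 [ -2.2 -21.8]
 [ 17.6   0.4]
 [-24.6   0.2]]
centre mm, turn, r [-6.34  0.57 14.38 29.74] [ 0.4 -0.7  0.4  0.7 -0.8 -0. ]
[ -50.6 -168.6   82.5] [28.  32.5 29.2]
lid2 [ 0.51795979 -0.28530842  0.023     ] 0.025598811001623818 -22.730320115164815 -18.590489479017787
lid1 [ 0.51200612 -0.09595434  0.023     ]
```

```bash
cat >> h.py <<'E'
def wp(n,r,frm=None):
    p,R=frm if frm is not None else pose(); A=T(p,R); D=T(np.array(r[:3])/1000,Ro.from_rotvec(np.radians(r[3:])).as_matrix())
    for i in range(n): A=A@D
    return A[:3,3],A[:3,:3]
def path(n,r,frm=None):
    print([wp(i,r,frm)[0].round(2).tolist() for i in range(1,n+1)])
E
python3 - <<'E'
from h import *
import pickle
from scipy.optimize import least_squares
F=pickle.load(open('f0.pkl','rb')); t,s=F['top'],F['side']
print('nose',manip.nose_length, ray(t,194.3,215,.163),ray(s,307.7,143.3,.163),ray(t,247.3,183.3,.163),ray(s,343,161,.163))
for u,v in((408,291),(455,261),(360,296)): print(ray(t,u,v,.023))
n,r=plan([.517,-.284,.12],down(54.6)); path(n,r)
E
```

```text
nose 0.014 [0.56195588 0.18849812 0.163     ] [0.56078751 0.15975484 0.163     ] [0.63008284 0.08228794 0.163     ] [0.64223429 0.05384699 0.163     ]
[ 0.40300906 -0.27945989  0.023     ]
[ 0.47607683 -0.39091913  0.023     ]
[ 0.38840504 -0.16625946  0.023     ]
11 x [-24.99, 29.85, -3.19, 0.51, -2.7, -1.83]
[[0.48, 0.1, 0.15], [0.48, 0.06, 0.14], [0.48, 0.02, 0.13], [0.48, -0.01, 0.13], [0.48, -0.05, 0.12], [0.49, -0.09, 0.12], [0.49, -0.13, 0.12], [0.5, -0.17, 0.12], [0.5, -0.21, 0.12], [0.51, -0.25, 0.12], [0.52, -0.28, 0.12]]
```

```bash
python3 - <<'E'
from h import *
import pickle
from scipy.optimize import least_squares
F=pickle.load(open('f0.pkl','rb')); t,s=F['top'],F['side']; P,w=pickle.load(open('f2.pkl','rb'))
for X in((.558,.188,.163),(.562,.191,.163)): print(proj(t,X),proj(s,X),proj(w,X,P))
ob=[(t,None,194.3,215),(s,None,307.7,143.3),(w,P,319.7,106.7)]
f=lambda X:np.ravel([np.subtract(proj(a,X,p),(u,v)) for a,p,u,v in ob])
q=least_squares(f,[.56,.19,.163]);print(q.x,q.fun.round(1))
print('lid check side',proj(s,(.517,-.284,.023)),proj(s,(.512,-.0955,.023)))
im=s['image'][120:190,285:385]; big=cv2.resize(im,(800,560),interpolation=cv2.INTER_CUBIC)
for X,c in(((.558,.188,.163),(255,0,0)),(q.x,(0,255,0))):
    u,v=proj(s,X); cv2.circle(big,(int((u-285+.5)*8),int((v-120+.5)*8)),4,c,-1)
save(big,'s3.png')
E
```

```text
(np.float64(194.42691997838494), np.float64(216.9282826362667)) (np.float64(306.4280754343617), np.float64(138.9877941375907)) (np.float64(320.64244151199983), np.float64(109.89490132287087))
(np.float64(193.09096669731568), np.float64(214.95064581902463)) (np.float64(307.91604936123576), np.float64(138.52235618886152)) (np.float64(320.1923377912702), np.float64(101.61669207470091))
[0.5642966  0.19294921 0.15157748] [-0.1 -0.8  1.1 -1.1 -0.2  0.5]
lid check side (np.float64(289.2244271438869), np.float64(313.3796140079303)) (np.float64(288.5655178679728), np.float64(248.37854919323235))
```

View pics/s3.png

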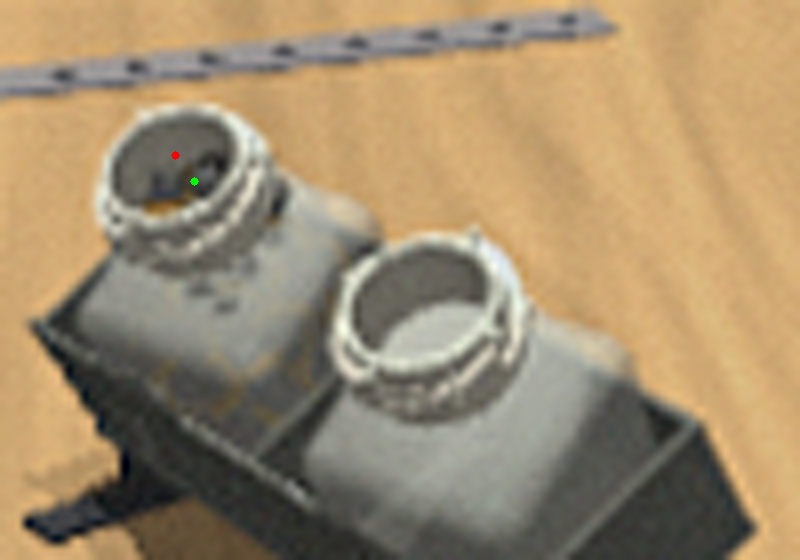

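The side crop shows the full jar's mouth ellipse centred at crop (174,161). The projected estimate (0.558,0.188,0.163) lands at (175,155), so the mouth is at about (0.5595,0.1885,0.163). Now to lid 2.

Request:
{"name": "play_rows", "arguments": {"commands": [[-25,29.85,-3.2,0.5,-2.7,-1.83],[-25,29.85,-3.2,0.5,-2.7,-1.83],[-25,29.85,-3.2,0.5,-2.7,-1.83],[-25,29.85,-3.2,0.5,-2.7,-1.83],[-25,29.85,-3.2,0.5,-2.7,-1.83]]}}

```text
time: 2.67
tool_pos: [0.4839, -0.0559, 0.122]
tool_rot: [-0.04, 0.919, 0.367, 0.136]
contact_force: [0.9, 0.1, -0.1]
gripper_width: 0.998
grasp_force: 0.0
```

Request:
{"name": "play_rows", "arguments": {"commands": [[-25,29.85,-3.2,0.5,-2.7,-1.83],[-25,29.85,-3.2,0.5,-2.7,-1.83],[-25,29.85,-3.2,0.5,-2.7,-1.83],[-25,29.85,-3.2,0.5,-2.7,-1.83],[-25,29.85,-3.2,0.5,-2.7,-1.83]]}}

```text
time: 3.08
tool_pos: [0.5076, -0.2499, 0.1172]
tool_rot: [-0.006, 0.896, 0.443, 0.022]
contact_force: [0.1, 0.2, 0.6]
gripper_width: 0.998
grasp_force: 0.0
```

Request:
{"name": "play_rows", "arguments": {"commands": [[-25,29.85,-3.2,0.5,-2.7,-1.83],[0,0,0,0,0,0],[0,0,0,0,0,0]]}}

```text
time: 3.33
tool_pos: [0.5168, -0.2869, 0.1197]
tool_rot: [0.001, 0.89, 0.457, 0.0]
contact_force: [-0.8, -0.2, -0.5]
gripper_width: 1.003
grasp_force: 0.0
```

```bash
python3 - <<'E'
from h import *
import pickle
P=pose(); f=imaging.grab_frame('wrist'); pickle.dump((P,f),open('f3.pkl','wb')); print(P[0], manip.state()['time'],manip.state()['joint_pos'].round(2))
u,v=proj(f,(.517,-.284,.023),P); print(u,v); u,v=int(u),int(v)
u0,v0=max(0,u-75),max(0,v-75); print(u0,v0)
c=f['image'][v0:v0+150,u0:u0+150]; save(cv2.resize((255*(c/255.)**.5).astype(np.uint8),None,fx=4,fy=4,interpolation=cv2.INTER_CUBIC),'c4.png')
E
```

```text
[ 0.51684395 -0.28686872  0.11974399] 3.3833 [-0.63  0.08  1.8   0.    1.26 -0.01]
318.2623777374857 202.62375646198936
243 127
```

View pics/c4.png

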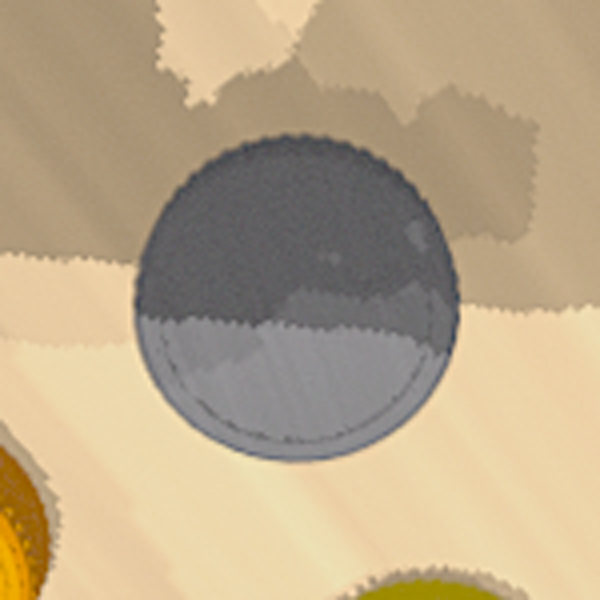

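The crop shows lid 2 centred at crop (297,297), i.e. frame (317.4,201.4). That agrees with the estimate to about 1 mm, so I'll descend and grip.

```bash
python3 - <<'E'
from h import *
import pickle
P,f=pickle.load(open('f3.pkl','rb')); c=ray(f,317.4,201.4,.023,P); print(c)
plan([c[0],c[1],.014],down(54.6),5)
E
```

```text
[ 0.51704619 -0.28272262  0.023     ]
5 x [0.49, -0.18, 21.08, 0.01, -0.0, -0.04]
```

Request:
{"name": "play_rows", "arguments": {"commands": [[0.6,-0.2,25,0,0,0],[0.6,-0.2,25,0,0,0],[0.6,-0.2,25,0,0,0],[0.6,-0.2,20,0,0,0],[0,0,10.4,0,0,0]]}}

```text
time: 3.8
tool_pos: [0.5153, -0.279, 0.0112]
tool_rot: [-0.002, 0.889, 0.459, -0.001]
contact_force: [-0.8, 1.0, -0.9]
gripper_width: 1.001
grasp_force: 0.0
```

Request:
{"name": "play_rows", "arguments": {"commands": [[0,0,0,0,0,0],[0,0,0,0,0,0],[0,0,0,0,0,0],[0,0,0,0,0,0],[0,0,0,0,0,0]], "hand": 55}}

```text
time: 4.22
tool_pos: [0.5186, -0.2813, 0.0157]
tool_rot: [0.002, 0.888, 0.459, 0.001]
contact_force: [-0.4, -0.6, -0.9]
gripper_width: 0.776
grasp_force: 66.7
```

Request:
{"name": "play_rows", "arguments": {"commands": [[0,0,0,0,0,0],[0,0,0,0,0,0],[0,0,0,0,0,0]]}}

```text
time: 4.47
tool_pos: [0.5179, -0.2809, 0.0145]
tool_rot: [0.001, 0.888, 0.459, 0.0]
contact_force: [-0.7, 0.1, -1.2]
gripper_width: 0.774
grasp_force: 66.7
```

Lid 2 is gripped at opening 0.774 (about 66 mm). I'll lift it and move to pre-place.

```bash
cat >> h.py <<'E'
YAW=np.radians(33.9); MO=np.array([.5595,.1885,.163])
_c,_s=np.cos(YAW),np.sin(YAW); MF=np.c_[[.866*_c,.866*_s,.5],[-_s,_c,0],[-.5*_c,-.5*_s,.866]]
def mpose(x,y,z,psi,off=0.,voff=0.):
    "tool pose with tool point (off,voff,0) mm on mouth-frame point (x,y,z mm); tool z = -mouth z"
    a=np.radians(psi); xt=MF@[np.cos(a),np.sin(a),0]; zt=-MF[:,2]; R=np.c_[xt,np.cross(zt,xt),zt]
    return MO+MF@np.array([x,y,z])/1000-R@np.array([off,voff,0])/1000,R
def mnow():
    p,R=pose(); q=MF.T@(p-MO)*1000; x=MF.T@R[:,0]; return q.round(2),round(float(np.degrees(np.arctan2(x[1],x[0]))),2),round(float(np.degrees(np.arccos(np.clip(-R[:,2]@MF[:,2],-1,1)))),2)
E
python3 - <<'E'
from h import *
p,R=pose(); fr=(p+[0,0,.18],R)
t=mpose(0,0,50,60,-2)
n,r=plan(*t,frm=fr); path(n,r,fr); print(t[0])
E
```

```text
12 x [37.53, -10.12, 2.54, -1.64, 1.95, -3.19]
[[0.53, -0.24, 0.19], [0.54, -0.21, 0.19], [0.55, -0.17, 0.19], [0.56, -0.13, 0.19], [0.56, -0.09, 0.19], [0.57, -0.05, 0.19], [0.57, -0.01, 0.19], [0.57, 0.02, 0.2], [0.56, 0.06, 0.2], [0.56, 0.1, 0.2], [0.55, 0.14, 0.2], [0.54, 0.18, 0.21]]
[0.53850244 0.176477   0.2068    ]
```

Request:
{"name": "play_rows", "arguments": {"commands": [[0,0,-20,0,0,0],[0,0,-40,0,0,0],[0,0,-40,0,0,0],[0,0,-40,0,0,0],[0,0,-40,0,0,0]]}}

```text
time: 4.88
tool_pos: [0.5172, -0.2803, 0.1959]
tool_rot: [0.0, 0.888, 0.459, 0.0]
contact_force: [1.0, -0.2, -0.7]
gripper_width: 0.775
grasp_force: 67.3
```

Request:
{"name": "play_rows", "arguments": {"commands": [[0,0,-35,0,0,0]]}}

```text
time: 4.97
tool_pos: [0.5177, -0.2806, 0.2323]
tool_rot: [0.002, 0.888, 0.459, 0.001]
contact_force: [0.1, -0.1, -0.7]
gripper_width: 0.774
grasp_force: 67.3
```

```bash
python3 - <<'E'
from h import *
n,r=plan(*mpose(0,0,85,60,-2)); path(n,r)
E
```

```text
12 x [36.27, -11.12, 2.79, -1.64, 1.95, -3.19]
[[0.53, -0.24, 0.23], [0.54, -0.21, 0.23], [0.55, -0.17, 0.23], [0.55, -0.13, 0.23], [0.56, -0.1, 0.23], [0.56, -0.06, 0.23], [0.56, -0.02, 0.23], [0.56, 0.02, 0.23], [0.55, 0.06, 0.23], [0.54, 0.09, 0.23], [0.54, 0.13, 0.24], [0.52, 0.17, 0.24]]
```

Request:
{"name": "play_rows", "arguments": {"commands": [[36.3,-11.1,2.8,-1.64,1.95,-3.19],[36.3,-11.1,2.8,-1.64,1.95,-3.19],[36.3,-11.1,2.8,-1.64,1.95,-3.19],[36.3,-11.1,2.8,-1.64,1.95,-3.19],[36.3,-11.1,2.8,-1.64,1.95,-3.19]]}}

```text
time: 5.38
tool_pos: [0.5576, -0.0936, 0.2231]
tool_rot: [0.025, 0.81, 0.576, 0.109]
contact_force: [0.5, 0.4, -0.8]
gripper_width: 0.775
grasp_force: 67.4
```

Request:
{"name": "play_rows", "arguments": {"commands": [[36.3,-11.1,2.8,-1.64,1.95,-3.19],[36.3,-11.1,2.8,-1.64,1.95,-3.19],[36.3,-11.1,2.8,-1.64,1.95,-3.19],[36.3,-11.1,2.8,-1.64,1.95,-3.19],[36.3,-11.1,2.8,-1.64,1.95,-3.19]]}}

```text
time: 5.8
tool_pos: [0.544, 0.0956, 0.2305]
tool_rot: [0.049, 0.706, 0.673, 0.213]
contact_force: [2.1, -0.2, -1.4]
gripper_width: 0.769
grasp_force: 67.4
```

Request:
{"name": "play_rows", "arguments": {"commands": [[36.3,-11.1,2.8,-1.64,1.95,-3.19],[36.3,-11.1,2.8,-1.64,1.95,-3.19],[0,0,0,0,0,0],[0,0,0,0,0,0]]}}

```text
time: 6.13
tool_pos: [0.5231, 0.1684, 0.2342]
tool_rot: [0.057, 0.659, 0.707, 0.252]
contact_force: [0.8, 0.1, -0.7]
gripper_width: 0.775
grasp_force: 67.3
```

```bash
python3 - <<'E'
from h import *
import pickle
P=pose(); s=manip.state(); print(s['time'],s['joint_pos'].round(2),mnow())
f=imaging.grab_frame('wrist'); g=imaging.grab_frame('side'); t=imaging.grab_frame('top'); pickle.dump((P,f,g,t),open('f5.pkl','wb'))
u,v=map(int,proj(g,P[0],None)); print(u,v)
A=f['image']; c=cv2.resize(g['image'][max(0,v-40):v+60,u-60:u+60],(300,250),interpolation=cv2.INTER_CUBIC)
L=np.zeros((600,800,3),np.uint8); L[:400,:640]=(255*(A/255.)**.6).astype(np.uint8)
u,v=map(int,proj(t,P[0],None)); d=cv2.resize(t['image'][v-50:v+50,u-60:u+60],(240,200)); L[400:,:240]=d; L[350:600,500:800]=c; save(L,'c5.png')
plan(*mpose(0,0,85,60,-2))
E
```

```text
6.1333 [ 0.05 -0.43  2.11  0.31  1.03 -0.13] (array([-0.27,  3.64, 82.37]), 60.09, 0.41)
292 115
1 x [1.11, 0.4, -2.25, -0.01, -0.01, -0.11]
```

View pics/c5.png

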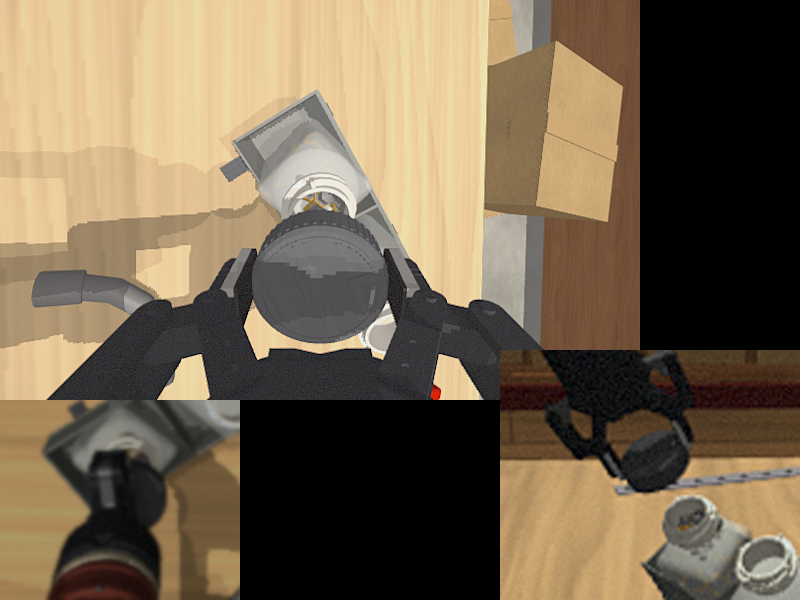

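The wrist view shows the lid square between the jaws, with its top face spanning roughly (252–388, 222–342), and the jar mouth beyond at (320,195). Next I'll check the lid's centre offset in the tool frame and plan the approach.

```bash
python3 - <<'E'
from h import *
import pickle
P,f,g,t=pickle.load(open('f5.pkl','rb'))
a=np.radians(np.arange(0,360,5))
def tp(x,y,z): return proj(f,P[0]+P[1]@np.array([x,y,z])/1000,P)
for dx in(-4,-2,0,2):
    top=np.array([tp(dx+34*np.cos(b),34*np.sin(b),-8.5) for b in a]); print(dx,top.min(0).round(0),top.max(0).round(0))
# edges by gradient: column through centre and row profile
im=cv2.cvtColor(f['image'],cv2.COLOR_RGB2GRAY).astype(int)
print(im[325:355,320]); print(im[285,240:262],im[285,380:400])
c=f['image'][205:355,240:400]; c=(255*np.clip((c/255.),0,.45)/.45); save(cv2.resize(np.uint8(c),(800,600)) if 0 else cv2.resize(np.uint8(c),None,fx=3.7,fy=3.7,interpolation=cv2.INTER_CUBIC),'c6.png')
for z in(85,45,30,22,14): plan(*mpose(0,0,z,60,-2))
E
```

```text
-4 [250. 223.] [390. 342.]
-2 [249. 219.] [390. 339.]
0 [249. 214.] [390. 336.]
2 [249. 210.] [391. 333.]
[ 47  45  44  46  47  46  45  42  43  47  45  46  38  37  44  47  46  37
 101 184 192 188 186 186 187 188 190 205 112   1]
[ 7 10  5 17 19 12  5 10 15  9  9  8 36 36 38 39 39 39 41 37 37 35] [38 39 37 38 36 43 37 39 16  8  9 10 16 15  9  7 16  5 14 10]
1 x [1.11, 0.4, -2.25, -0.01, -0.01, -0.11]
1 x [1.1, 0.41, 37.75, -0.01, -0.01, -0.11]
2 x [0.55, 0.21, 26.38, -0.01, -0.0, -0.06]
2 x [0.55, 0.21, 30.38, -0.01, -0.0, -0.06]
2 x [0.55, 0.21, 34.38, -0.01, -0.0, -0.06]
```

View pics/c6.png

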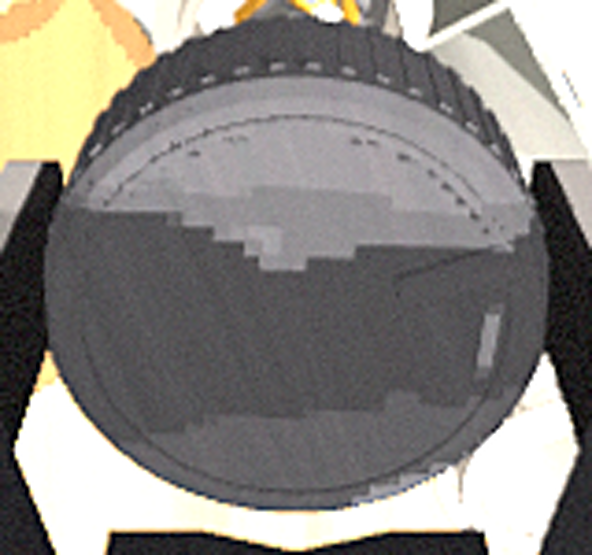

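The crop shows the lid's rib as a faint line from crop (398,277) to (500,245). The lower edge at row 343 means the lid centre is about 4–5 mm back along tool x.

```bash
python3 - <<'E'
from h import *
import pickle
P,f,g,t=pickle.load(open('f5.pkl','rb'))
M=np.array(f['mount'])
def bt(u,v,z=-8.5):
    d=M[:3,:3]@np.array([(u-f['cx'])/f['fx'],(v-f['cy'])/f['fy'],1]); c=M[:3,3]; return (c+d*(z/1000-c[2])/d[2])*1000
for z in(-8.5,-6):
    a=bt(398/3.7+240,277/3.7+205,z);b=bt(500/3.7+240,245/3.7+205,z)
    l,r,tp,bo=bt(252,285,z),bt(388,285,z),bt(320,225,z),bt(320,343,z)
    print(a.round(1),b.round(1),'line',np.degrees(np.arctan2(*(b-a)[1::-1])).round(1),'bounds',l.round(1),r.round(1),tp.round(1),bo.round(1))
    ce=np.array([(tp[0]+bo[0])/2,(l[1]+r[1])/2,0]); e=(b-ce); print(ce,np.degrees(np.arctan2(e[1],e[0])))
E
```

```text
[ 0.1 13.5 -8.5] [ 4.9 26.5 -8.5] line 69.8 bounds [ -2.8 -32.9  -8.5] [-2.8 33.2 -8.5] [28.9  0.2 -8.5] [-38.4   0.2  -8.5]
[-4.76556056  0.15216744  0.        ] 69.90782606138072
[-1.6 13.7 -6. ] [ 3.3 27.  -6. ] line 69.8 bounds [ -4.6 -33.6  -6. ] [-4.6 33.9 -6. ] [27.8  0.2 -6. ] [-40.9   0.2  -6. ]
[-6.54760326  0.15378198  0.        ] 69.90782606138073
```

```bash
cat > rim.py <<'E'
from h import *
from scipy.optimize import least_squares
def rim(P,f,c0=(0,0),r0=22,lo=17,hi=26):
    g=cv2.GaussianBlur(cv2.cvtColor(f['image'],cv2.COLOR_RGB2GRAY).astype(np.float32),(0,0),.7)
    pts=[]
    for a in np.radians(np.arange(0,360,4)):
        rr=np.arange(lo,hi,.25); q=np.array([proj(f,MO+MF@np.array([c0[0]+r*np.cos(a),c0[1]+r*np.sin(a),0])/1000,P) for r in rr],np.float32)
        v=cv2.remap(g,q[:,:1],q[:,1:],cv2.INTER_LINEAR).ravel(); d=np.gradient(cv2.GaussianBlur(v[:,None],(1,5),0).ravel())
        i=d[2:-2].argmax()+2
        if d[i]>4: pts.append([c0[0]+rr[i]*np.cos(a),c0[1]+rr[i]*np.sin(a)])
    pts=np.array(pts); s=least_squares(lambda q:np.hypot(*(pts-q[:2]).T)-q[2],[*c0,r0],loss='soft_l1',f_scale=.4)
    res=np.hypot(*(pts-s.x[:2]).T)-s.x[2]; return s.x,len(pts),np.median(abs(res))
if __name__=='__main__':
    import pickle
    P,f=pickle.load(open('f2.pkl','rb')); c=(0,0)
    for k in range(3): x,n,m=rim(P,f,c); c=x[:2]; print(x.round(2),n,m)
E
python3 rim.py
```

```text
[-1.82  1.06 22.52] 90 0.10779881352141096
[-1.8   1.04 22.53] 90 0.06285069925135822
[-1.8   1.04 22.53] 90 0.03600241492699752
```

```bash
sed -i 's/^_c,_s=/MO=MO  # refined below\n_c,_s=/' h.py; cat >> h.py <<'E'
MO=MO+MF@np.array([-1.8,1.04,.5])/1000
E
python3 - <<'E'
from rim import *
import pickle
P,f=pickle.load(open('f2.pkl','rb')); c=(0,-130)
for k in range(3): x,n,m=rim(P,f,c); c=x[:2]; print(x.round(2),n,m)
print(MO,rim(P,f)[0]); print(mnow())
for z in(85,45,30): plan(*mpose(0,0,z,54.4,-4.8))
E
```

```text
[   0.26 -130.45   21.3 ] 90 0.9895540282522699
[   0.27 -130.5    21.25] 90 0.990564503835138
[   0.26 -130.53   21.24] 90 1.0041245334316127
[0.55741862 0.18835436 0.162533  ] [ 1.18875495e-02 -2.46802866e-02  2.24304757e+01]
(array([ 1.890e+00, -6.000e-02,  8.225e+01]), 59.89, 0.38)
1 x [3.88, -1.21, -2.75, -0.01, -0.01, 5.49]
1 x [3.88, -1.2, 37.25, -0.01, -0.01, 5.49]
2 x [1.92, -0.65, 26.13, -0.01, -0.0, 2.74]
```

Request:
{"name": "play_rows", "arguments": {"commands": [[1.9,-0.6,26.1,0,0,2.75],[1.9,-0.6,26.1,0,0,2.75],[0,0,0,0,0,0],[0,0,0,0,0,0],[0,0,0,0,0,0]]}}

```text
time: 6.7
tool_pos: [0.5451, 0.1844, 0.1906]
tool_rot: [0.046, 0.693, 0.673, 0.255]
contact_force: [0.3, 1.0, 0.2]
gripper_width: 0.772
grasp_force: 67.8
```

```bash
python3 - <<'E'
from h import *
s=manip.state(); print(s['time'],mnow(),s['contact_force'],s['ft_torque'])
plan(*mpose(0,0,20,54.4,-4.8,.15))
E
```

```text
6.7 (array([ 3.31,  3.58, 30.54]), 54.42, 0.38) [0.29025924 0.96337135 0.23898118] [-0.14704042  0.26690307 -0.00526294]
1 x [-0.04, -0.76, 10.54, 0.02, -0.03, 0.02]
```

Request:
{"name": "play_rows", "arguments": {"commands": [[0,-0.6,6,0,0,0],[0,0,4,0,0,0],[0,0,2,0,0,0],[0,0,2,0,0,0]]}}

```text
time: 7.03
tool_pos: [0.5499, 0.1892, 0.1777]
tool_rot: [0.046, 0.693, 0.673, 0.255]
contact_force: [-0.3, -0.1, -1.6]
gripper_width: 0.775
grasp_force: 67.8
```

```bash
cat > st.py <<'E'
from h import *
s=manip.state(); print(round(s['time'],2),mnow(),'Fm',(MF.T@s['contact_force']).round(1),'Mm',(MF.T@s['ft_torque']).round(2),'w',round(s['gripper_width']*85.4,1),'J6',s['joint_pos'][5].round(2))
E
python3 st.py
```

```text
7.03 (array([ 2.57,  4.94, 16.02]), 54.44, 0.39) Fm [-1.1  0.1 -1.2] Mm [-0.02  0.33  0.05] w 66.2 J6 -0.03
```

Request:
{"name": "play_rows", "arguments": {"commands": [[0,-0.2,2,0,0,0],[0,0,2,0,0,0],[0,0,1,0,0,0]]}}

```text
time: 7.28
tool_pos: [0.5516, 0.1908, 0.1729]
tool_rot: [0.046, 0.693, 0.673, 0.255]
contact_force: [-0.5, -0.1, -0.4]
gripper_width: 0.775
grasp_force: 67.8
```

Request:
{"name": "play_rows", "arguments": {"commands": [[0,0,1,0,0,0],[0,0,1,0,0,0],[0,0,0,0,0,0]]}}

```text
time: 7.53
tool_pos: [0.5524, 0.1913, 0.1712]
tool_rot: [0.046, 0.693, 0.673, 0.255]
contact_force: [0.1, 0.1, -2.1]
gripper_width: 0.774
grasp_force: 67.8
```

```bash
python3 st.py
```

```text
7.53 (array([2.17, 5.26, 8.73]), 54.44, 0.39) Fm [-0.9 -0.  -1.9] Mm [-0.01  0.37 -0.07] w 66.1 J6 -0.03
```

Request:
{"name": "play_rows", "arguments": {"commands": [[0,0,1,0,0,0],[0,0,1,0,0,0],[0,0,1,0,0,0],[0,0,0,0,0,0]]}}

```text
time: 7.87
tool_pos: [0.5537, 0.1919, 0.1693]
tool_rot: [0.046, 0.693, 0.673, 0.254]
contact_force: [-5.5, -3.3, 4.6]
gripper_width: 0.772
grasp_force: 68.6
```

```bash
python3 st.py
```

```text
7.87 (array([2.37, 5.01, 6.43]), 54.48, 0.39) Fm [-3.3  0.3  7.2] Mm [0.18 0.95 0.09] w 66.0 J6 -0.03
```

Request:
{"name": "play_rows", "arguments": {"commands": [[0,0.59,0.7,0,0,7],[0,0.59,0.7,0,0,7],[0,0,0,0,0,0]]}}

```text
time: 8.12
tool_pos: [0.5558, 0.1923, 0.169]
tool_rot: [0.014, 0.77, 0.582, 0.259]
contact_force: [-2.8, -0.1, 3.0]
gripper_width: 0.775
grasp_force: 68.3
```

```bash
python3 st.py
```

```text
8.12 (array([4.04, 4.21, 5.19]), 40.25, 0.39) Fm [-0.5  1.5  3.8] Mm [ 0.22  0.33 -0.01] w 66.2 J6 0.22
```

Request:
{"name": "play_rows", "arguments": {"commands": [[0,0.59,0.7,0,0,7],[0,0.59,0.7,0,0,7],[0,0,0,0,0,0]]}}

```text
time: 8.37
tool_pos: [0.5578, 0.1925, 0.1686]
tool_rot: [-0.017, 0.834, 0.486, 0.259]
contact_force: [-0.7, 0.3, 3.6]
gripper_width: 0.778
grasp_force: 68.2
```

```bash
python3 st.py
```

```text
8.37 (array([5.36, 3.24, 3.96]), 26.53, 0.41) Fm [1.4 0.6 3.3] Mm [ 0.08 -0.07  0.36] w 66.5 J6 0.46
```

Request:
{"name": "play_rows", "arguments": {"commands": [[0,0.59,0.6,0,0,7],[0,0.59,0.6,0,0,7],[0,0,0,0,0,0]]}}

```text
time: 8.62
tool_pos: [0.5607, 0.194, 0.1707]
tool_rot: [-0.049, 0.886, 0.381, 0.258]
contact_force: [-0.6, 7.0, 7.4]
gripper_width: 0.773
grasp_force: 68.1
```

```bash
python3 st.py
```

```text
8.62 (array([9.11, 2.88, 4.12]), 12.64, 0.62) Fm [6.6 6.1 4.7] Mm [ 1.04 -0.91  0.77] w 66.0 J6 0.7
```

```bash
python3 - <<'E'
from h import *
plan(*mpose(0,0,6,54.4,-4.8),7)
E
```

```text
7 x [-0.72, -0.6, -0.27, 0.03, -0.06, -5.97]
```

Request:
{"name": "play_rows", "arguments": {"commands": [[0,-0.59,-0.8,0,0,-7],[0,-0.59,-0.5,0,0,-7],[0,-0.59,-0.5,0,0,-7],[0,-0.59,-0.5,0,0,-7],[0,-0.59,-0.3,0,0,-7]]}}

```text
time: 9.03
tool_pos: [0.5562, 0.1935, 0.1701]
tool_rot: [0.031, 0.729, 0.632, 0.259]
contact_force: [0.0, 1.5, 5.3]
gripper_width: 0.772
grasp_force: 67.7
```

Request:
{"name": "play_rows", "arguments": {"commands": [[0,-0.59,0,0,0,-7],[0,0,0,0,0,0],[0,0,0,0,0,0]]}}

```text
time: 9.28
tool_pos: [0.5555, 0.1936, 0.1702]
tool_rot: [0.046, 0.691, 0.674, 0.257]
contact_force: [-3.6, -0.2, 7.1]
gripper_width: 0.775
grasp_force: 68.1
```

```bash
python3 st.py; python3 - <<'E'
from h import *
plan(*mpose(0,0,6,54.4,-4.8),1)
E
```

```text
9.28 (array([4.99, 5.44, 5.96]), 54.64, 0.46) Fm [0.9 1.9 7.7] Mm [ 0.49  0.12 -0.1 ] w 66.2 J6 -0.03
1 x [-2.53, -0.9, -0.05, 0.16, -0.2, 0.23]
```

Request:
{"name": "play_rows", "arguments": {"commands": [[-0.5,-0.2,-2.5,0,0,0],[-2,-0.7,-0.5,0,0,0],[0,0,0,0,0,0],[0,0,0,0,0,0]]}}

```text
time: 9.62
tool_pos: [0.5534, 0.1921, 0.171]
tool_rot: [0.045, 0.692, 0.673, 0.258]
contact_force: [6.5, 13.1, -0.8]
gripper_width: 0.771
grasp_force: 69.5
```

```bash
python3 st.py; python3 - <<'E'
from h import *
plan(*mpose(0,0,6,54.4,-4.8),1)
E
```

```text
9.62 (array([3.16, 5.39, 7.99]), 54.46, 0.59) Fm [10.6  7.2 -7. ] Mm [ 1.26 -1.43 -0.07] w 65.9 J6 -0.04
1 x [-1.44, 0.56, 1.98, 0.18, -0.42, 0.06]
```

Request:
{"name": "play_rows", "arguments": {"commands": [[1.7,0.6,0,0,0,0],[0,0,0,0,0,0],[0,0,0,0,0,0]]}}

```text
time: 9.87
tool_pos: [0.5535, 0.1923, 0.1709]
tool_rot: [0.046, 0.692, 0.673, 0.256]
contact_force: [3.1, 6.6, 0.1]
gripper_width: 0.77
grasp_force: 69.8
```

```bash
python3 st.py
```

```text
9.87 (array([3.25, 5.52, 7.78]), 54.51, 0.45) Fm [ 5.4  3.7 -3. ] Mm [ 0.57 -0.7  -0.07] w 65.8 J6 -0.03
```

Request:
{"name": "play_rows", "arguments": {"commands": [[1.7,0.6,0,0,0,0],[0.8,0.3,1,0,0,0],[0,0,1,0,0,0],[0,0,0,0,0,0]]}}

```text
time: 10.2
tool_pos: [0.554, 0.1935, 0.1694]
tool_rot: [0.046, 0.692, 0.674, 0.253]
contact_force: [-9.0, -5.4, 7.6]
gripper_width: 0.773
grasp_force: 71.2
```

```bash
python3 st.py
```

```text
10.2 (array([3.44, 6.18, 5.99]), 54.56, 0.41) Fm [-5.2  0.5 11.8] Mm [0.26 1.12 0.07] w 66.0 J6 -0.02
```

Request:
{"name": "play_rows", "arguments": {"commands": [[0,0,-0.5,0,0,0],[0,0,0,0,0,0],[0,0,0,0,0,0],[0,0,0,0,0,0],[0,0,0,0,0,0]], "hand": 85}}

```text
time: 10.62
tool_pos: [0.5541, 0.194, 0.1693]
tool_rot: [0.045, 0.693, 0.673, 0.255]
contact_force: [0.3, 0.5, 0.1]
gripper_width: 0.996
grasp_force: 0.0
```

Request:
{"name": "play_rows", "arguments": {"commands": [[0,0,-20,0,0,0],[0,0,-30,0,0,0],[0,0,-20,0,0,0],[0,0,0,0,0,0]]}}

```text
time: 10.95
tool_pos: [0.5266, 0.1741, 0.2358]
tool_rot: [0.048, 0.692, 0.673, 0.258]
contact_force: [1.0, 0.9, 0.6]
gripper_width: 0.996
grasp_force: 0.0
```

```bash
python3 st.py; python3 - <<'E'
from h import *
import pickle
P=pose(); f=imaging.grab_frame('wrist'); s=imaging.grab_frame('side'); pickle.dump((P,f,s),open('f6.pkl','wb'))
q=proj(f,MO+MF@[0,0,.014],P); print(q); u,v=map(int,q)
g=lambda x:(255*np.clip(x/255.,0,.6)/.6).astype(np.uint8)
A=f['image'][max(0,v-90):v+90,max(0,u-110):u+110]; print(max(0,u-110),max(0,v-90))
A=cv2.resize(g(A),None,fx=2.5,fy=2.5,interpolation=cv2.INTER_CUBIC)
B=cv2.resize(g(s['image'][110:190,285:345]),None,fx=4,fy=4,interpolation=cv2.INTER_CUBIC)
L=np.zeros((max(A.shape[0],B.shape[0]),A.shape[1]+B.shape[1],3),np.uint8); L[:A.shape[0],:A.shape[1]]=A; L[:B.shape[0],A.shape[1]:]=B; save(L,'c7.png'); print(L.shape)
E
```

```text
10.95 (array([ 7.61,  5.34, 80.15]), 54.53, 0.59) Fm [ 1.5  0.3 -0.1] Mm [-0.05  0.15 -0.01] w 85.0 J6 -0.01
(np.float64(314.89510906312785), np.float64(231.6226014707121))
204 141
(450, 790, 3)
```

View pics/c7.png

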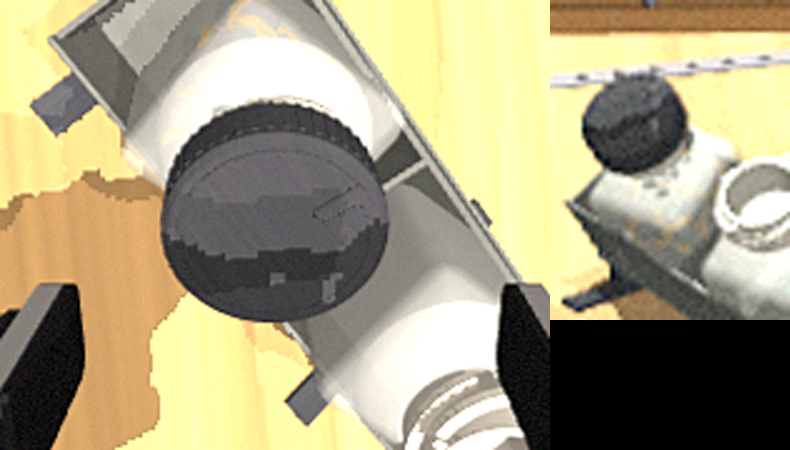

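The crop shows the lid sitting on the full jar, top face centred at about (275,226) in the crop, with the rib from (313,214) to (370,183). I'll fit its height and tilt numerically.

```bash
cat > lidfit.py <<'E'
from h import *
from scipy.optimize import least_squares
def lidfit(P,f,c0=(0,0,14),angs=None,r0=33.6,tilt=True):
    "fit top outline of black lid; c0 mouth-frame mm; angs: mouth-frame directions (deg) in which the top edge is a silhouette"
    g=cv2.GaussianBlur(cv2.cvtColor(f['image'],cv2.COLOR_RGB2GRAY).astype(np.float32),(0,0),.7)
    obs=[];A=[]
    c0=np.array(c0,float)
    for a in np.radians(angs):
        d=np.array([np.cos(a),np.sin(a),0]); rr=np.arange(r0-6,r0+6,.2)
        q=np.array([proj(f,MO+MF@(c0+r*d)/1000,P) for r in rr],np.float32)
        v=cv2.remap(g,q[:,:1],q[:,1:],cv2.INTER_LINEAR).ravel(); k=np.gradient(cv2.GaussianBlur(v[:,None],(1,7),0).ravel()); i=k[3:-3].argmax()+3
        if k[i]>2: obs.append(q[i]);A.append(a)
    obs=np.array(obs)
    def model(p,a):
        Rt=Ro.from_rotvec([p[3],p[4],0]).as_matrix(); return np.array([proj(f,MO+MF@(p[:3]+Rt@(r0*np.array([np.cos(b),np.sin(b),0])))/1000,P) for b in a])
    fine=np.radians(np.arange(0,360,2))
    def res(p):
        if not tilt: p=np.r_[p[:3],0,0]
        m=model(p,fine); # signed distance to polygon
        return np.array([cv2.pointPolygonTest(m.astype(np.float32).reshape(-1,1,2),(float(x),float(y)),True) for x,y in obs])
    s=least_squares(res,np.r_[c0,0,0] if tilt else c0,loss='soft_l1',f_scale=.5,x_scale=([1,1,1,.05,.05] if tilt else 1.),diff_step=1e-3)
    return s.x,np.sqrt(np.mean(res(s.x)**2)),len(obs)
E
python3 - <<'E'
from lidfit import *
import pickle
P,f,s=pickle.load(open('f6.pkl','rb'))
# camera side = tool +x at psi 54; bottom of image = tool -x: psi 54+180=234 ; use +-95
ang=np.arange(234-90,234+91,4)
c=np.array([0,0,14.])
for k in range(3):
    x,r,n=lidfit(P,f,c,ang,tilt=False); c=x[:3]; print(x.round(2),r.round(2),n)
for k in range(2):
    x,r,n=lidfit(P,f,c,ang); print('tilt',x[:3].round(2),np.degrees(x[3:]).round(1),r.round(2))
# rib
M_=lambda u,v,z:None
R,t=cam(f,P); cc=-R.T@t
o=[]
for u,v in((313,214),(370,183),(275,226)):
    d=R.T@np.array([(u/2.5+204-f['cx'])/f['fx'],(v/2.5+141-f['cy'])/f['fy'],1]); k=((MO-cc)@MF[:,2]+c[2]/1000)/(d@MF[:,2]); o.append(MF.T@(cc+k*d-MO)*1000)
o=np.array(o); print(o.round(1)); e=o[1]-o[0]; print('rib',np.degrees(np.arctan2(e[1],e[0])),np.degrees(np.arctan2(o[1][1]-c[1],o[1][0]-c[0])))
# same fit on in-hand frame
P,f,_,_=pickle.load(open('f5.pkl','rb')); p0=MF.T@(P[0]-MO)*1000; a=60.; c=p0+np.array([-4.8*np.cos(1.047),-4.8*np.sin(1.047),8.5])
for k in range(2): x,r,n=lidfit(P,f,c,np.arange(240-40,240+41,4),tilt=False); c=x[:3]; print('hand',p0.round(1),x.round(2),r.round(2))
E
```

```text
[-1.7   0.   11.34] 0.98 45
[-1.77 -0.   11.23] 0.73 46
[ 0.65  3.23 17.02] 0.53 46
tilt [-1.24 -0.41 14.64] [ 7.3 -1.9] 0.61
tilt [-1.24 -0.41 14.64] [ 7.3 -1.9] 0.61
[[11.5 -1.7 17. ]
 [30.2 -3.3 17. ]
 [ 0.4  1.6 17. ]]
rib -4.881423816206019 -12.436293659653469
hand [ 1.5  2.6 81.9] [ 0.53  0.82 93.24] 0.99
hand [ 1.5  2.6 81.9] [ 1.31  2.   94.62] 0.86
```

```bash
python3 - <<'E'
from h import *
plan(*mpose(0,0,36,54.4),3)
E
```

```text
3 x [-2.58, -0.09, 13.54, 0.03, -0.02, 0.02]
```

Request:
{"name": "play_rows", "arguments": {"commands": [[-2.6,0,12,0,0,0],[-2.6,0,12,0,0,0],[-2.6,0,12,0,0,0],[0,0,0,0,0,0],[0,0,0,0,0,0]], "hand": 0}}

```text
time: 11.47
tool_pos: [0.5393, 0.1771, 0.1941]
tool_rot: [0.044, 0.693, 0.673, 0.253]
contact_force: [0.2, 0.5, 0.2]
gripper_width: 0.295
grasp_force: 0.0
```

Request:
{"name": "play_rows", "arguments": {"commands": [[0,0,0,0,0,0],[0,0,0,0,0,0],[0,0,0,0,0,0],[0,0,0,0,0,0]]}}

```text
time: 11.8
tool_pos: [0.5406, 0.1771, 0.1977]
tool_rot: [0.046, 0.693, 0.673, 0.255]
contact_force: [0.2, -0.5, 1.1]
gripper_width: 0.003
grasp_force: 0.0
```

```bash
python3 st.py
```

```text
11.8 (array([5.000e-02, 2.000e-02, 4.053e+01]), 54.45, 0.39) Fm [ 0.4 -0.5  1. ] Mm [ 0.01  0.27 -0.08] w 0.3 J6 -0.04
```

Centred at z 40.5. Now I'll press down slowly.

Request:
{"name": "play_rows", "arguments": {"commands": [[0,0,4,0,0,0],[0,0,4,0,0,0],[0,0,2,0,0,0],[0,0,1,0,0,0],[0,0,0,0,0,0]]}}

```text
time: 12.22
tool_pos: [0.5451, 0.1802, 0.1872]
tool_rot: [0.045, 0.693, 0.673, 0.255]
contact_force: [0.5, -0.1, -0.0]
gripper_width: -0.001
grasp_force: 0.1
```

Request:
{"name": "play_rows", "arguments": {"commands": [[0,0,1,0,0,0],[0,0,1,0,0,0],[0,0,0,0,0,0]]}}

```text
time: 12.47
tool_pos: [0.5461, 0.1809, 0.1867]
tool_rot: [0.046, 0.693, 0.673, 0.255]
contact_force: [-3.6, -0.6, 4.6]
gripper_width: 0.002
grasp_force: 2.7
```

```bash
python3 st.py
```

```text
12.47 (array([ 0.32,  0.13, 27.67]), 54.45, 0.39) Fm [-0.6  1.5  5.7] Mm [0.24 0.37 0.04] w 0.1 J6 -0.04
```

Request:
{"name": "play_rows", "arguments": {"commands": [[0,0,1.5,0,0,0],[0,0,1.5,0,0,0],[0,0,0,0,0,0]]}}

```text
time: 12.72
tool_pos: [0.5467, 0.1813, 0.1862]
tool_rot: [0.045, 0.692, 0.674, 0.254]
contact_force: [-22.3, -10.1, 20.5]
gripper_width: 0.001
grasp_force: 14.5
```

```bash
python3 st.py
```

```text
12.72 (array([ 0.79,  0.12, 26.92]), 54.59, 0.41) Fm [-10.7   4.   29.8] Mm [0.97 1.99 0.07] w 0.1 J6 -0.04
```

Pressed with 30 N, the lid stands about 10 mm proud, so it may be jammed. I'll regrip it centred and test by turning under steady pressure.

Request:
{"name": "play_rows", "arguments": {"commands": [[0,0,-15,0,0,0],[0,0,-5,0,0,0],[0,0,0,0,0,0],[0,0,0,0,0,0],[0,0,0,0,0,0]], "hand": 85}}

```text
time: 13.13
tool_pos: [0.5384, 0.1759, 0.1993]
tool_rot: [0.045, 0.693, 0.673, 0.254]
contact_force: [-0.4, 0.2, -0.1]
gripper_width: 0.713
grasp_force: 0.0
```

Request:
{"name": "play_rows", "arguments": {"commands": [[0,0,0,0,0,0],[0,0,0,0,0,0],[0,0,0,0,0,0]]}}

```text
time: 13.38
tool_pos: [0.5386, 0.176, 0.1996]
tool_rot: [0.045, 0.693, 0.673, 0.254]
contact_force: [-0.6, 0.2, -0.0]
gripper_width: 0.998
grasp_force: 0.0
```

```bash
python3 st.py; python3 - <<'E'
from h import *
plan(*mpose(.3,.5,5,54.4),3)
E
```

```text
13.38 (array([-0.98,  0.24, 43.42]), 54.42, 0.4) Fm [-0.3  0.5  0.2] Mm [-0.04  0.24  0.04] w 85.3 J6 -0.04
3 x [0.31, 0.31, 12.81, -0.03, -0.02, 0.01]
```

Request:
{"name": "play_rows", "arguments": {"commands": [[0.5,0.4,14,0,0,0],[0.5,0.4,14,0,0,0],[0,0,10.4,0,0,0],[0,0,0,0,0,0]]}}

```text
time: 13.72
tool_pos: [0.5543, 0.1878, 0.1647]
tool_rot: [0.044, 0.693, 0.673, 0.253]
contact_force: [-1.1, 0.8, -0.0]
gripper_width: 0.998
grasp_force: 0.0
```

Request:
{"name": "play_rows", "arguments": {"commands": [[0,0,0,0,0,0],[0,0,0,0,0,0],[0,0,0,0,0,0],[0,0,0,0,0,0],[0,0,0,0,0,0]], "hand": 55}}

```text
time: 14.13
tool_pos: [0.5557, 0.1875, 0.1689]
tool_rot: [0.046, 0.693, 0.673, 0.255]
contact_force: [-2.6, -1.3, 3.4]
gripper_width: 0.776
grasp_force: 66.6
```

```bash
python3 st.py
```

```text
14.13 (array([1.54, 0.2 , 6.44]), 54.45, 0.39) Fm [-0.8  0.4  4.4] Mm [ 0.03  0.4  -0.02] w 66.3 J6 -0.04
```

Gripped and centred. Now turning clockwise with downward preload.

Request:
{"name": "play_rows", "arguments": {"commands": [[0,0,1,0,0,0],[0,0,0.7,0,0,5],[0,0,0.7,0,0,5],[0,0,0,0,0,0]]}}

```text
time: 14.47
tool_pos: [0.5568, 0.1876, 0.1683]
tool_rot: [0.024, 0.749, 0.609, 0.258]
contact_force: [-12.5, -7.6, 13.9]
gripper_width: 0.773
grasp_force: 68.7
```

```bash
python3 st.py
```

```text
14.47 (array([ 2.1 , -0.29,  5.43]), 44.35, 0.38) Fm [-5.7  0.7 19.4] Mm [ 0.22  1.6  -0.18] w 66.0 J6 0.14
```

Request:
{"name": "play_rows", "arguments": {"commands": [[0,0,0.4,0,0,5],[0,0,0.4,0,0,5],[0,0,0,0,0,0]]}}

```text
time: 14.72
tool_pos: [0.5572, 0.1876, 0.1677]
tool_rot: [0.001, 0.8, 0.542, 0.259]
contact_force: [-13.3, -8.7, 15.8]
gripper_width: 0.775
grasp_force: 68.8
```

```bash
python3 st.py
```

```text
14.72 (array([ 2.07, -0.46,  4.77]), 34.36, 0.38) Fm [-5.9  0.2 21.6] Mm [ 0.11  1.74 -0.21] w 66.2 J6 0.31
```

Request:
{"name": "play_rows", "arguments": {"commands": [[0,0,0.4,0,0,5],[0,0,0.4,0,0,5],[0,0,0,0,0,0]]}}

```text
time: 14.97
tool_pos: [0.5577, 0.1879, 0.1672]
tool_rot: [-0.021, 0.844, 0.47, 0.258]
contact_force: [-12.4, -9.0, 14.7]
gripper_width: 0.773
grasp_force: 68.7
```

```bash
python3 st.py
```

```text
14.97 (array([ 2.32, -0.56,  4.06]), 24.34, 0.39) Fm [-5.9 -0.5 20.4] Mm [ 0.1   1.58 -0.25] w 66.0 J6 0.49
```

Request:
{"name": "play_rows", "arguments": {"commands": [[0,0,0.45,0,0,5],[0,0,0.45,0,0,5],[0,0,0,0,0,0]]}}

```text
time: 15.22
tool_pos: [0.5583, 0.1882, 0.1666]
tool_rot: [-0.044, 0.881, 0.394, 0.256]
contact_force: [-10.6, -8.9, 14.5]
gripper_width: 0.772
grasp_force: 68.6
```

```bash
python3 st.py
```

```text
15.22 (array([ 2.57, -0.62,  3.23]), 14.33, 0.39) Fm [-4.7 -1.5 19.4] Mm [ 0.12  1.5  -0.31] w 65.9 J6 0.66
```

Request:
{"name": "play_rows", "arguments": {"commands": [[0,0,0.45,0,0,5],[0,0,0.45,0,0,5],[0,0,0,0,0,0]]}}

```text
time: 15.47
tool_pos: [0.5589, 0.1884, 0.166]
tool_rot: [-0.066, 0.912, 0.316, 0.251]
contact_force: [-11.6, -9.4, 15.2]
gripper_width: 0.771
grasp_force: 68.4
```

```bash
python3 st.py
```

```text
15.47 (array([ 2.76, -0.8 ,  2.38]), 4.33, 0.4) Fm [-5.3 -1.4 20.6] Mm [ 0.05  1.49 -0.35] w 65.9 J6 0.83
```

Request:
{"name": "play_rows", "arguments": {"commands": [[0,0,0.45,0,0,5],[0,0,0.45,0,0,5],[0,0,0,0,0,0]]}}

```text
time: 15.72
tool_pos: [0.5596, 0.1887, 0.1653]
tool_rot: [-0.087, 0.936, 0.235, 0.245]
contact_force: [-8.9, -7.6, 13.7]
gripper_width: 0.771
grasp_force: 68.1
```

```bash
python3 st.py
```

```text
15.72 (array([ 3.09, -0.92,  1.44]), -5.68, 0.43) Fm [-3.2 -1.4 17.7] Mm [ 0.04  1.2  -0.27] w 65.9 J6 1.01
```

It's threading: 60° turned and 5 mm dropped at a steady 20 N, so lid 2 is the right one. I'll continue.

Request:
{"name": "play_rows", "arguments": {"commands": [[0,0,0.46,0,0,5],[0,0,0.46,0,0,5],[0,0,0.46,0,0,5],[0,0,0.46,0,0,5],[0,0,0,0,0,0]]}}

```text
time: 16.13
tool_pos: [0.5611, 0.1887, 0.1637]
tool_rot: [-0.128, 0.963, 0.069, 0.227]
contact_force: [-3.4, -7.5, 11.1]
gripper_width: 0.773
grasp_force: 67.2
```

```bash
python3 st.py
```

```text
16.13 (array([ 3.42, -1.74, -0.63]), -25.63, 0.5) Fm [-0.5 -4.3 13.2] Mm [-0.44  0.72  0.15] w 66.0 J6 1.36
```

Request:
{"name": "play_rows", "arguments": {"commands": [[0,0,0.46,0,0,5],[0,0,0.46,0,0,5],[0,0,0,0,0,0]]}}

```text
time: 16.38
tool_pos: [0.5614, 0.1884, 0.1627]
tool_rot: [-0.147, 0.965, -0.015, 0.215]
contact_force: [-5.5, -11.6, 9.9]
gripper_width: 0.773
grasp_force: 67.7
```

```bash
python3 st.py
```

```text
16.38 (array([ 2.91, -2.19, -1.54]), -35.6, 0.49) Fm [-4.6 -6.6 14.1] Mm [-0.65  0.96  0.12] w 66.0 J6 1.53
```

Request:
{"name": "play_rows", "arguments": {"commands": [[0,0.5,0.46,0,0,5],[0,0.5,0.46,0,0,5],[0,0,0,0,0,0]]}}

```text
time: 16.63
tool_pos: [0.5614, 0.187, 0.1615]
tool_rot: [-0.164, 0.961, -0.098, 0.201]
contact_force: [-9.7, -14.9, 13.3]
gripper_width: 0.773
grasp_force: 68.7
```

```bash
python3 st.py
```

```text
16.63 (array([ 1.69, -3.36, -2.17]), -45.52, 0.49) Fm [-7.6 -7.  19.7] Mm [-1.04  1.84  0.12] w 66.0 J6 1.7
```

Request:
{"name": "play_rows", "arguments": {"commands": [[0,0.3,0.46,0,0,5],[0,0.3,0.46,0,0,5],[0,0,0,0,0,0]]}}

```text
time: 16.88
tool_pos: [0.5622, 0.1865, 0.1616]
tool_rot: [-0.18, 0.948, -0.181, 0.187]
contact_force: [-13.4, -18.0, 19.6]
gripper_width: 0.775
grasp_force: 69.3
```

```bash
python3 st.py
```

```text
16.88 (array([ 2.08, -4.19, -2.24]), -55.47, 0.53) Fm [-8.6 -7.5 27.6] Mm [-1.21  2.27  0.1 ] w 66.2 J6 1.87
```

The drop has levelled off at z = -2.2 with rising force, so the ceiling is probably on the rim. I'll turn a little more to feel for the wedge.

Request:
{"name": "play_rows", "arguments": {"commands": [[0,0,0,0,0,5],[0,0,0,0,0,5],[0,0,0,0,0,0]]}}

```text
time: 17.13
tool_pos: [0.5623, 0.1866, 0.1614]
tool_rot: [-0.196, 0.929, -0.263, 0.171]
contact_force: [-8.3, -15.4, 16.6]
gripper_width: 0.772
grasp_force: 67.9
```

```bash
python3 st.py
```

```text
17.13 (array([ 2.04, -4.18, -2.52]), -65.39, 0.55) Fm [-5.1 -8.1 22.1] Mm [-1.52  2.49  0.06] w 65.9 J6 2.05
```

Request:
{"name": "play_rows", "arguments": {"commands": [[0,0,0,0,0,5],[0,0,0,0,0,5],[0,0,0,0,0,0]]}}

```text
time: 17.38
tool_pos: [0.5605, 0.1879, 0.1594]
tool_rot: [-0.211, 0.903, -0.343, 0.15]
contact_force: [-7.8, -8.4, 11.6]
gripper_width: 0.775
grasp_force: 70.2
```

```bash
python3 st.py
```

```text
17.38 (array([ 0.44, -2.07, -3.9 ]), -75.53, 0.39) Fm [-3.8 -2.6 15.6] Mm [-0.46  2.12 -0.1 ] w 66.2 J6 2.22
```

Request:
{"name": "play_rows", "arguments": {"commands": [[0,0,0.3,0,0,5],[0,0,0.3,0,0,0],[0,0,0,0,0,0]]}}

```text
time: 17.63
tool_pos: [0.5602, 0.1883, 0.1587]
tool_rot: [-0.217, 0.888, -0.382, 0.14]
contact_force: [-12.9, -10.4, 14.8]
gripper_width: 0.77
grasp_force: 72.7
```

```bash
python3 st.py
```

```text
17.63 (array([ 0.03, -1.61, -4.39]), -80.46, 0.4) Fm [-6.9 -1.4 21.1] Mm [-0.08  2.28 -0.15] w 65.7 J6 2.31
```

Request:
{"name": "play_rows", "arguments": {"commands": [[0,0,0.3,0,0,5],[0,0,0.3,0,0,5],[0,0,0,0,0,0]]}}

```text
time: 17.88
tool_pos: [0.559, 0.1902, 0.1581]
tool_rot: [-0.228, 0.852, -0.457, 0.118]
contact_force: [-22.4, -7.6, 17.8]
gripper_width: 0.775
grasp_force: 76.2
```

```bash
python3 st.py
```

```text
17.88 (array([-0.15,  0.64, -5.  ]), -90.39, 0.48) Fm [-10.9   6.2  26.8] Mm [1.22 1.6  0.66] w 66.2 J6 2.48
```

Torque about the axis is rising at z = -5.0, after 145° turned and 11.4 mm dropped, so the lid is home. I'll ease off, release and check the height by touch.

Request:
{"name": "play_rows", "arguments": {"commands": [[0,0,-0.5,0,0,-3],[0,0,-1.5,0,0,0],[0,0,0,0,0,0]]}}

```text
time: 18.13
tool_pos: [0.5593, 0.1903, 0.1586]
tool_rot: [-0.227, 0.862, -0.435, 0.126]
contact_force: [-0.5, 6.4, 0.4]
gripper_width: 0.772
grasp_force: 73.6
```

Request:
{"name": "play_rows", "arguments": {"commands": [[0,0,0,0,0,0],[0,0,0,0,0,0],[0,0,0,0,0,0],[0,0,0,0,0,0],[0,0,0,0,0,0]], "hand": 85}}

```text
time: 18.55
tool_pos: [0.5597, 0.1888, 0.1581]
tool_rot: [-0.226, 0.862, -0.436, 0.126]
contact_force: [0.2, 0.2, -0.3]
gripper_width: 0.994
grasp_force: 0.0
```

Request:
{"name": "play_rows", "arguments": {"commands": [[0,0,-15,0,0,0],[0,0,-25,0,0,0],[0,0,0,0,0,0]]}}

```text
time: 18.8
tool_pos: [0.5444, 0.1774, 0.1973]
tool_rot: [-0.228, 0.861, -0.435, 0.129]
contact_force: [1.6, 0.3, 0.7]
gripper_width: 0.992
grasp_force: 0.0
```

Request:
{"name": "play_rows", "arguments": {"commands": [[0,0,0,0,0,0],[0,0,0,0,0,0],[0,0,0,0,0,0],[0,0,0,0,0,0],[0,0,0,0,0,0]], "hand": 0}}

```text
time: 19.22
tool_pos: [0.5427, 0.1779, 0.1915]
tool_rot: [-0.226, 0.862, -0.436, 0.125]
contact_force: [-0.3, -0.9, 0.6]
gripper_width: 0.292
grasp_force: 0.0
```

Request:
{"name": "play_rows", "arguments": {"commands": [[0,0,0,0,0,0],[0,0,0,0,0,0],[0,0,0,0,0,0],[0,0,0,0,0,0]]}}

```text
time: 19.55
tool_pos: [0.543, 0.1778, 0.1927]
tool_rot: [-0.226, 0.862, -0.436, 0.126]
contact_force: [0.1, 0.8, 0.7]
gripper_width: 0.002
grasp_force: 0.0
```

```bash
python3 st.py; python3 - <<'E'
from h import *
plan(*mpose(0,0,21,-86),1)
E
```

```text
19.55 (array([-0.35, -0.7 , 35.  ]), -87.57, 0.39) Fm [0.8 0.6 0.4] Mm [-0.    0.25 -0.01] w 0.2 J6 2.44
1 x [-0.67, -0.38, 14.01, -0.01, 0.07, -1.57]
```

Request:
{"name": "play_rows", "arguments": {"commands": [[0,0,7,0,0,0],[0,0,5,0,0,0],[0,0,2,0,0,0],[0,0,1,0,0,0],[0,0,0,0,0,0]]}}

```text
time: 19.97
tool_pos: [0.549, 0.1821, 0.1791]
tool_rot: [-0.226, 0.862, -0.436, 0.126]
contact_force: [0.8, -0.8, 0.3]
gripper_width: 0.0
grasp_force: 0.0
```

```bash
python3 st.py
```

```text
19.97 (array([-0.79, -0.53, 19.59]), -87.57, 0.4) Fm [ 0.3 -1.1  0.1] Mm [-0.03  0.23 -0.03] w 0.0 J6 2.44
```

Request:
{"name": "play_rows", "arguments": {"commands": [[0,0,1,0,0,0],[0,0,1,0,0,0],[0,0,0,0,0,0]]}}

```text
time: 20.22
tool_pos: [0.5499, 0.1824, 0.1789]
tool_rot: [-0.226, 0.862, -0.435, 0.126]
contact_force: [-8.1, -4.1, 7.0]
gripper_width: 0.003
grasp_force: 4.9
```

```bash
python3 st.py
```

```text
20.22 (array([-0.11, -0.74, 18.98]), -87.51, 0.39) Fm [-4.3  1.1 10.6] Mm [0.34 1.04 0.02] w 0.2 J6 2.44
```

Touch puts the ceiling at about +1 mm, which is not certain enough. I'll wind the wrist back, regrip and tighten further.

Request:
{"name": "play_rows", "arguments": {"commands": [[0,0,-15,0,0,0],[0,0,-8,0,0,-7],[0,0,0,0,0,-7],[0,0,0,0,0,-7],[0,0,0,0,0,-7]], "hand": 85}}

```text
time: 20.63
tool_pos: [0.5408, 0.1761, 0.1986]
tool_rot: [-0.189, 0.942, -0.212, 0.178]
contact_force: [0.1, -0.0, -0.2]
gripper_width: 0.71
grasp_force: 0.0
```

Request:
{"name": "play_rows", "arguments": {"commands": [[0,0,0,0,0,-7],[0,0,0,0,0,-7],[0,0,0,0,0,-7],[0,0,0,0,0,-7],[0,0,0,0,0,-7]]}}

```text
time: 21.05
tool_pos: [0.5407, 0.1761, 0.1982]
tool_rot: [-0.126, 0.962, 0.082, 0.226]
contact_force: [-0.2, -0.3, -1.1]
gripper_width: 0.995
grasp_force: 0.0
```

Request:
{"name": "play_rows", "arguments": {"commands": [[0,0,0,0,0,-7],[0,0,0,0,0,-7],[0,0,0,0,0,-7],[0,0,0,0,0,0],[0,0,0,0,0,0]]}}

```text
time: 21.47
tool_pos: [0.5406, 0.1761, 0.1981]
tool_rot: [-0.084, 0.933, 0.251, 0.245]
contact_force: [-0.3, 0.1, 0.6]
gripper_width: 0.991
grasp_force: 0.0
```

```bash
python3 st.py; python3 - <<'E'
from h import *
import pickle
P=pose(); f=imaging.grab_frame('wrist'); pickle.dump((P,f),open('f8.pkl','wb'))
plan(*mpose(0,0,-4,-2),2)
E
```

```text
21.47 (array([-0.16, -0.78, 41.17]), -3.74, 0.39) Fm [0.2 0.3 0.6] Mm [-0.    0.22 -0.01] w 84.7 J6 0.98
2 x [0.07, -0.38, 22.58, -0.03, -0.01, -0.87]
```

Request:
{"name": "play_rows", "arguments": {"commands": [[0,-0.4,20,0,0,0],[0,-0.4,15,0,0,0],[0,0,10,0,0,0],[0,0,0,0,0,0]]}}

```text
time: 21.85
tool_pos: [0.5578, 0.1896, 0.1562]
tool_rot: [-0.084, 0.933, 0.252, 0.243]
contact_force: [-0.0, -0.2, -0.0]
gripper_width: 0.994
grasp_force: 0.0
```

Request:
{"name": "play_rows", "arguments": {"commands": [[0,0,0,0,0,0],[0,0,0,0,0,0],[0,0,0,0,0,0],[0,0,0,0,0,0],[0,0,0,0,0,0]], "hand": 55}}

```text
time: 22.27
tool_pos: [0.5589, 0.1881, 0.1602]
tool_rot: [-0.082, 0.932, 0.253, 0.245]
contact_force: [-4.0, -7.0, 2.6]
gripper_width: 0.78
grasp_force: 64.4
```

```bash
python3 st.py
```

```text
22.27 (array([-0.2 , -1.05, -2.63]), -3.55, 0.39) Fm [-5.  -3.6  5.9] Mm [-0.63  1.04 -0.1 ] w 66.6 J6 0.97
```

Request:
{"name": "play_rows", "arguments": {"commands": [[0,0,1.5,0,0,0],[0,0,1.5,0,0,5],[0,0,0.5,0,0,5],[0,0,0,0,0,0]]}}

```text
time: 22.6
tool_pos: [0.5634, 0.1897, 0.1626]
tool_rot: [-0.104, 0.95, 0.169, 0.241]
contact_force: [-9.9, -10.1, 15.9]
gripper_width: 0.779
grasp_force: 64.3
```

```bash
python3 st.py
```

```text
22.6 (array([ 4.97, -2.2 , -2.79]), -13.68, 0.65) Fm [-4.1 -2.8 20.7] Mm [-0.5   0.79 -0.83] w 66.6 J6 1.15
```

```bash
cat > rib.py <<'E'
from lidfit import *
import pickle
def prof(P,f,c):
    g=cv2.cvtColor(f['image'],cv2.COLOR_RGB2GRAY).astype(np.float32)
    rr=np.arange(13,27,.5); A=np.arange(-180,180,1.)
    a,r=np.meshgrid(np.radians(A),rr); X=np.stack([c[0]+r*np.cos(a),c[1]+r*np.sin(a),np.full_like(a,c[2])],-1)
    q=np.array([[proj(f,MO+MF@p/1000,P) for p in row] for row in X],np.float32)
    v=cv2.remap(g,q[...,0],q[...,1],cv2.INTER_CUBIC); v=np.log(v+5)
    # dark line: centre minus neighbours at +-4 deg
    w=np.roll(v,4,1)+np.roll(v,-4,1)-2*v; w=np.median(w,0); o=np.argsort(-w)[:8]; return [(int(A[i]),round(float(w[i]),2)) for i in o]
if __name__=='__main__':
    P,f,_=pickle.load(open('f6.pkl','rb')); print('f6',prof(P,f,(0,0,13.9)))
    P,f=pickle.load(open('f8.pkl','rb'))
    for z in(4,6): print('f8',prof(P,f,(0,0,z)))
    for c in((0,0,4.),):
        for k in range(3):
            x,r,n=lidfit(P,f,c,np.arange(176-60,176+61,4),tilt=False); c=x; print(x.round(2),r.round(2),n)
E
python3 rib.py; python3 st.py
```

```text
f6 [(-6, 0.39), (-7, 0.33), (-5, 0.21), (-8, 0.11), (-73, 0.11), (-72, 0.09), (173, 0.09), (174, 0.09)]
f8 [(-132, 0.24), (-131, 0.23), (-118, 0.17), (-133, 0.09), (-117, 0.09), (-30, 0.07), (-119, 0.07), (-29, 0.06)]
f8 [(-129, 0.32), (-130, 0.26), (-131, 0.09), (-116, 0.09), (-128, 0.08), (132, 0.08), (131, 0.07), (-115, 0.07)]
[0.   0.83 2.91] 0.28 31
[0.   0.7  2.82] 0.31 31
[0.   0.71 2.89] 0.31 31
22.6 (array([ 4.97, -2.2 , -2.79]), -13.68, 0.65) Fm [-4.1 -2.8 20.7] Mm [-0.5   0.79 -0.83] w 66.6 J6 1.15
```

The rib turned from -6° to -130°, i.e. from 0.67 to about 1.70 spacings past the starts. Home is 1.42 and wedge is 1.65, and the image fit puts the ceiling at the rim, so the lid is home. I'll release, back off and check.

Request:
{"name": "play_rows", "arguments": {"commands": [[-1.5,0,-1.5,0,0,-3],[-1.5,0,-0.5,0,0,0],[0,0,0,0,0,0]]}}

```text
time: 22.85
tool_pos: [0.5618, 0.1896, 0.1625]
tool_rot: [-0.098, 0.944, 0.194, 0.247]
contact_force: [15.1, 7.0, -1.4]
gripper_width: 0.771
grasp_force: 71.5
```

Request:
{"name": "play_rows", "arguments": {"commands": [[0,0,0,0,0,0],[0,0,0,0,0,0],[0,0,0,0,0,0],[0,0,0,0,0,0],[0,0,0,0,0,0]], "hand": 85}}

```text
time: 23.27
tool_pos: [0.5568, 0.1889, 0.1562]
tool_rot: [-0.098, 0.946, 0.195, 0.239]
contact_force: [0.3, -0.8, -0.1]
gripper_width: 0.997
grasp_force: 0.0
```

Request:
{"name": "play_rows", "arguments": {"commands": [[0,0,-15,0,0,0],[0,0,-25,0,0,0],[0,0,-10,0,0,0],[0,0,0,0,0,0],[0,0,0,0,0,0]]}}

```text
time: 23.68
tool_pos: [0.5366, 0.1749, 0.2002]
tool_rot: [-0.098, 0.946, 0.195, 0.24]
contact_force: [0.7, -0.4, -0.5]
gripper_width: 0.999
grasp_force: 0.0
```

```bash
python3 st.py; python3 - <<'E'
from rib import *
P=pose(); f=imaging.grab_frame('wrist'); pickle.dump((P,f),open('f9.pkl','wb'))
for nm in('f9','f8'):
    P,f=pickle.load(open(nm+'.pkl','rb'))
    print(nm,prof(P,f,(0,0.5,3.6))[:4])
    c=(0,0.5,3.6)
    for h in(60,75,90): 
        x,r,n=lidfit(P,f,c,np.arange(170-h,171+h,4),tilt=False); y,r2,_=lidfit(P,f,c,np.arange(170-h,171+h,4)); print(h,x.round(2),r.round(2),'tilt',y[:3].round(1),np.degrees(y[3:]).round(1),r2.round(2))
E
```

```text
23.68 (array([-2.68,  0.41, 45.  ]), -10.56, 0.39) Fm [ 0.1 -0.7 -0.6] Mm [-0.01  0.26 -0.02] w 85.3 J6 1.09
f9 [(-119, 0.2), (-118, 0.19), (-133, 0.14), (-120, 0.11)]
60 [0.   1.46 5.  ] 1.22 tilt [-0.   1.5  5.3] [ 0.  -0.7] 1.2
75 [0.   1.38 5.09] 1.47 tilt [0.  1.5 7.6] [-0.  -4.6] 1.23
90 [0.   1.15 5.1 ] 1.53 tilt [ 9.7  0.2 14.6] [-0.  10.3] 1.18
f8 [(-131, 0.21), (-118, 0.15), (-130, 0.13), (-132, 0.12)]
60 [-0.    0.98  2.9 ] 1.72 tilt [-0.   1.   2.9] [0. 0.] 1.72
75 [-0.    0.95  2.98] 2.23 tilt [0.  4.4 9.5] [ -6.9 -11. ] 1.39
90 [0.   0.61 3.04] 1.8 tilt [-0.   0.6  3. ] [0. 0.] 1.81
```

```bash
sed -i 's/s=least_squares(res,.*/k=np.array([1,1,1,.02,.02]) if tilt else np.ones(3); b=(np.r_[c0,0,0] if tilt else c0); s=least_squares(lambda q:res(b+k*(q-100)),100*np.ones(len(b)),loss="soft_l1",f_scale=.3,diff_step=1e-3); s.x=b+k*(s.x-100)/; ' lidfit.py
python3 - <<'E'
from rib import *
def run(nm,c,mid,h):
    d=pickle.load(open(nm+'.pkl','rb')); P,f=d[:2]; c0=np.array(c,float)
    for k in range(3): x,r,n=lidfit(P,f,c0,np.arange(mid-h,mid+h+1,4),tilt=False); c0=x
    y,r2,_=lidfit(P,f,c0,np.arange(mid-h,mid+h+1,4)); print(nm,h,x.round(2),r.round(2),n,'tilt',y[:3].round(1),np.degrees(y[3:]).round(1),r2.round(2))
for h in(50,70,85): run('f9',(0,.5,3.6),170,h); run('f8',(0,.5,3.6),176,h); run('f6',(0,0,12),234,h)
E
```

```text
f9 50 [ 6.07  0.79 14.07] 1.04 26 tilt [32.8  2.  49.7] [-25.    8.5] 0.97
f8 50 [-3.45  1.13 -1.9 ] 0.13 26 tilt [-5.8 -0.1 -4.1] [ 4.  -1.9] 0.11
f6 50 [ 3.02  6.93 23.59] 0.81 26 tilt [ 1.2  3.5 19.7] [ 4.2 -0.8] 0.82
f9 70 [ 4.05  0.95 11.01] 1.29 34 tilt [63.7  0.8 96.9] [-42.5   2.9] 1.25
f8 70 [ 9.84  1.22 17.05] 1.97 36 tilt [65.3  7.2 93.8] [-42.7  -0.6] 1.41
f6 70 [ 1.99  5.21 20.57] 0.71 36 tilt [-1.  -0.3 15.1] [ 7.7 -2. ] 0.72
f9 85 [ 5.73  0.98 13.57] 1.24 38 tilt [30.3  2.3 46.5] [-22.7   7.3] 1.18
f8 85 [10.11  1.25 17.41] 1.85 38 tilt [53.6  6.7 76.7] [-36.9   1.9] 1.47
f6 85 [ 0.92  3.56 17.66] 0.84 42 tilt [-1.7 -1.  14. ] [ 8.1 -2.6] 0.84
```

The outline fits are too loose to settle the height. I'll calibrate the touch by tapping the lid top, then the open jar's rim next to it.

Request:
{"name": "play_rows", "arguments": {"commands": [[0,0,0,0,0,0],[0,0,0,0,0,0],[0,0,0,0,0,0],[0,0,0,0,0,0],[0,0,0,0,0,0]], "hand": 0}}

```text
time: 24.15
tool_pos: [0.5361, 0.175, 0.199]
tool_rot: [-0.099, 0.946, 0.195, 0.239]
contact_force: [-0.1, -0.1, -0.0]
gripper_width: 0.296
grasp_force: 0.0
```

Request:
{"name": "play_rows", "arguments": {"commands": [[1.4,0,0,0,0,0],[1,0,12,0,0,0],[0,0,8,0,0,0],[0,0,3,0,0,0],[0,0,0,0,0,0]]}}

```text
time: 24.57
tool_pos: [0.5471, 0.1823, 0.1793]
tool_rot: [-0.099, 0.946, 0.196, 0.238]
contact_force: [-0.6, 0.2, 0.1]
gripper_width: -0.0
grasp_force: 0.0
```

```bash
python3 st.py
```

```text
24.57 (array([-1.95,  0.7 , 20.44]), -10.59, 0.43) Fm [-0.3  0.5  0.3] Mm [ 0.04  0.23 -0.02] w -0.0 J6 1.09
```

Request:
{"name": "play_rows", "arguments": {"commands": [[0,0,0.5,0,0,0],[0,0,0.5,0,0,0],[0,0,0.5,0,0,0],[0,0,0,0,0,0]]}}

```text
time: 24.9
tool_pos: [0.5484, 0.1825, 0.1799]
tool_rot: [-0.098, 0.946, 0.195, 0.24]
contact_force: [-0.6, -0.6, 0.3]
gripper_width: 0.001
grasp_force: 0.0
```

```bash
python3 st.py
```

```text
24.9 (array([-0.61,  0.19, 20.35]), -10.56, 0.39) Fm [-0.6 -0.2  0.7] Mm [ 0.01  0.23 -0.02] w 0.0 J6 1.09
```

Request:
{"name": "play_rows", "arguments": {"commands": [[0,0,0.5,0,0,0],[0,0,0.5,0,0,0],[0,0,0,0,0,0]]}}

```text
time: 25.15
tool_pos: [0.5489, 0.1829, 0.179]
tool_rot: [-0.098, 0.946, 0.195, 0.24]
contact_force: [-1.3, 0.0, 2.1]
gripper_width: 0.001
grasp_force: 0.8
```

```bash
python3 st.py; python3 - <<'E'
from h import *
p,R=mpose(0.3,-106.5,30,-10.6)
q=pose(); fr=(q[0]-q[1][:,2]*.030,q[1]); plan(p,R,frm=fr)
E
```

```text
25.15 (array([-0.57,  0.2 , 19.32]), -10.56, 0.39) Fm [0.1 0.8 2.3] Mm [ 0.03  0.28 -0.01] w 0.1 J6 1.09
3 x [6.81, 34.9, 6.42, -0.02, -0.01, 0.01]
```

Request:
{"name": "play_rows", "arguments": {"commands": [[0,0,-30,0,0,0],[6.8,34.9,6,0,0,0],[6.8,34.9,6,0,0,0],[6.8,34.9,6,0,0,0],[0,0,0,0,0,0]]}}

```text
time: 25.57
tool_pos: [0.6065, 0.0871, 0.189]
tool_rot: [-0.097, 0.946, 0.193, 0.24]
contact_force: [-0.0, 0.4, -0.7]
gripper_width: -0.003
grasp_force: 0.0
```

Request:
{"name": "play_rows", "arguments": {"commands": [[0,0,8,0,0,0],[0,0,4,0,0,0],[0,0,0,0,0,0],[0,0,0,0,0,0]]}}

```text
time: 25.9
tool_pos: [0.6083, 0.0959, 0.1785]
tool_rot: [-0.099, 0.946, 0.196, 0.239]
contact_force: [0.3, 1.0, 0.3]
gripper_width: 0.001
grasp_force: 0.0
```

```bash
python3 st.py
```

```text
25.9 (array([  -0.13, -105.05,   18.46]), -10.51, 0.41) Fm [ 0.8  0.6 -0.1] Mm [-0.03  0.25 -0.07] w 0.1 J6 0.87
```

Request:
{"name": "play_rows", "arguments": {"commands": [[0,0,0.5,0,0,0],[0,0,0.5,0,0,0],[0,0,0.5,0,0,0],[0,0,0,0,0,0]]}}

```text
time: 26.23
tool_pos: [0.6087, 0.0961, 0.178]
tool_rot: [-0.099, 0.946, 0.196, 0.239]
contact_force: [-7.2, 0.2, 5.2]
gripper_width: 0.001
grasp_force: 3.6
```

```bash
python3 st.py
```

```text
26.23 (array([ 2.0000e-02, -1.0521e+02,  1.7860e+01]), -10.51, 0.43) Fm [-2.5  4.2  7.4] Mm [ 0.65  0.64 -0.03] w 0.0 J6 0.87
```

Request:
{"name": "play_rows", "arguments": {"commands": [[0,0,0.5,0,0,0],[0,0,0.5,0,0,0],[0,0,0,0,0,0]]}}

```text
time: 26.48
tool_pos: [0.6089, 0.0961, 0.1779]
tool_rot: [-0.099, 0.946, 0.197, 0.238]
contact_force: [-12.5, -2.5, 11.3]
gripper_width: -0.0
grasp_force: 7.9
```

```bash
python3 st.py
```

```text
26.48 (array([   0.11, -105.28,   17.72]), -10.48, 0.45) Fm [-4.6  4.9 15.6] Mm [ 0.88  1.25 -0.06] w -0.0 J6 0.87
```

Request:
{"name": "play_rows", "arguments": {"commands": [[0,0,0.5,0,0,0],[0,0,0.5,0,0,0],[0,0,0,0,0,0]]}}

```text
time: 26.73
tool_pos: [0.609, 0.0961, 0.1779]
tool_rot: [-0.099, 0.946, 0.197, 0.238]
contact_force: [-20.7, -5.1, 17.3]
gripper_width: -0.002
grasp_force: 12.4
```

```bash
python3 st.py
```

```text
26.73 (array([   0.19, -105.3 ,   17.6 ]), -10.43, 0.47) Fm [-8.7  7.3 24.9] Mm [1.2  1.88 0.01] w -0.2 J6 0.87
```

Rim touch is at z = 18.0 and lid top touch at 19.3. The lid top stands no more than 3.6 mm above the rim plane, so the lid is fully down, in agreement with the rib angle. I'll retreat and hand in.

Request:
{"name": "play_rows", "arguments": {"commands": [[0,0,-20,0,0,0],[0,0,-40,0,0,0],[0,0,-40,0,0,0],[0,0,-30,0,0,0],[0,0,0,0,0,0]]}}

```text
time: 27.15
tool_pos: [0.5579, 0.0583, 0.2972]
tool_rot: [-0.096, 0.945, 0.196, 0.245]
contact_force: [0.8, 0.3, 1.5]
gripper_width: 0.001
grasp_force: 0.0
```

Request:
{"name": "play_rows", "arguments": {"commands": [[0,0,0,0,0,0],[0,0,0,0,0,0],[0,0,0,0,0,0]]}}

```text
time: 27.4
tool_pos: [0.5559, 0.0598, 0.2864]
tool_rot: [-0.099, 0.946, 0.196, 0.238]
contact_force: [0.5, 0.8, 0.3]
gripper_width: 0.0
grasp_force: 0.0
```

```bash
python3 - <<'E'
from h import *
import pickle
F=pickle.load(open('f0.pkl','rb')); t=imaging.grab_frame('top'); s=imaging.grab_frame('side')
for n,a in(('top',t),('side',s)):
    d=cv2.absdiff(a['image'],F[n]['image']).max(2); 
    for nm,X in(('cutter',(.72,-.125,.02)),('carton',(.69,-.355,.06)),('bend',(.43,.06,.03)),('lid1',(.512,-.0955,.023)),('lid2old',(.517,-.283,.02))):
        u,v=map(int,proj(a,X)); print(n,nm,(d[v-12:v+12,u-12:u+12]>40).mean().round(2))
print(manip.job_done())
E
```

```text
top cutter 0.0
top carton 0.0
top bend 0.93
top lid1 0.0
top lid2old 0.98
side cutter 0.0
side carton 0.0
side bend 0.37
side lid1 0.27
side lid2old 0.92
the job is handed in; nothing more can be done
None
```

The lid from the farther spot on the bench threaded onto the full jar and is screwed on until it wedged; by rib angle and touch I judge it fully home, and the job was handed in at 27.4 s with no verdict returned.

The other lid was left on the bench and the other jar is open. The carton and pipe cutter look unchanged in the final images. Around the conduit bend, and in the side view of the remaining lid, the images differ from the start; I put that down to the arm or its shadow but did not look closer.

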